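# Unstack the pump kit at the assembly bench

## Task

Take the stack of pump parts apart from the top down, one part at a time, and set each straight in its own kit tray, upright and flat on the recess floor: the bush in the small round recess, the gear (hub up) in the large round one, the bearing block in the rectangular one. Last, lower the cover plate, boss up, onto the pinned fixture so that both dowel pins enter its holes and it lies flat. Leave the amber jar standing where it is.

Things in the scene. Friction and masses are not known exactly. Their poses are not given: they have to be found in the camera images.
- bush_center (a point): Brass bush, top of the stack: upright cylinder 24 mm in diameter, 32 mm high. The point is its centre, half-way up; z is its axis, up. It stands on the gear's hub.
- gear_center (a point): Steel gear, second from the top: toothed disc 54 mm in diameter and 14 mm thick below, with a plain round hub 34 mm in diameter and 14 mm high on top of it (28 mm high in all). The point is its centre, half-way up, which is the level of the disc's upper face where the hub begins; z is its axis, up. Grip it by the hub. It rests on the bearing block.
- block_center (a point): Dark steel bearing block, third from the top: 84 mm (its x) by 54 mm (its y) by 28 mm high. The point is its centre, half-way up; z up. Grip it across its 54 mm. It rests on the cover plate's boss.
- plate_boss (a point): Aluminium cover plate, bottom of the stack: 160 (its x) by 60 (y) by 10 mm, with a central boss on top, 60 (x) by 44 (y) mm, 20 mm high. Two 15 mm through holes on its x axis, 62 mm either side of the centre. The point is the boss centre, 20 mm above the underside; z up. Grip the boss across its 44 mm. Half turns are alike. It lies on a 12 mm wooden board; the stack top is 130 mm above the bench.
- bush_tray_floor (a point): flat blue plastic kit tray with a black recess floor lying on the bench, fixed, 14 mm high, 70 by 70 mm, with a round recess 40 mm in diameter, 8 mm deep, for the bush. The point is the centre of the recess floor, 6 mm above the bench; x, y along the tray's sides.
- gear_tray_floor (a point): flat blue plastic kit tray with a black recess floor lying on the bench, fixed, 14 mm high, 96 by 96 mm, with a round recess 70 mm in diameter, 8 mm deep, for the gear. The point is the centre of the recess floor, 6 mm above the bench; x, y along the tray's sides.
- block_tray_floor (a point): flat blue plastic kit tray with a black recess floor lying on the bench, fixed, 14 mm high, 124 mm (its x) by 94 mm (its y), with a rectangular recess 98 mm (x) by 68 mm (y), 8 mm deep, for the bearing block (long side along long side). The point is the centre of the recess floor, 6 mm above the bench.
- fixture_top (a point): Dark grey fixture block, fixed to the bench, 180 mm (its x) by 80 mm (its y) by 30 mm high, with two upright steel dowel pins on its x axis, 62 mm either side of the centre: 12 mm in diameter for the first 10 mm, then tapering to 4 mm at 18 mm above the block. The point is the centre of the block's upper face between the pins; z up.
- jar_center (a point): Small amber jar with a black cap, 48 mm in diameter, 70 mm high, standing on the bench, a bystander. The point is its centre, half-way up.
Not all that is in view belongs to the job. Leave any brown or pink look-alike of the part that bears gear_tray_floor alone.

How it is judged:
By the outcome, as a careful person would: the job done as asked, in the order asked, and still so for the second after the job is handed in, with the robot touching nothing.
It also fails if it takes over 141 s, if anything falls off the work surface, if the arm or the gripper's body presses on something with over 40 N, if the wrist force passes 120 N, or if a joint passes its speed limit or range.

## Robot

A 7-joint arm with a two-finger parallel gripper is mounted at the origin on the work surface. World frame = base frame: x ahead of the robot, y to its left, z up, the work surface at z = 0. Lengths are in m, angles in rad, forces in N, time in s.
With the tool pointing down it reaches from about 0.4 to 0.875 m from the base axis. Payload 6.5 kg.
Tool frame: the origin (TCP) lies midway between the tips of the shut fingers; the grasp point (between the pads) lies 19 mm behind it; z points along the fingers, x is the direction in which the jaws open and shut, and the axes are right-handed (so a half turn about z gives the same grasp; the last joint's range is limited). The gripper opens to 88 mm and grips with 3 to 60 N. Pads are 18 mm wide; open, the fingers measure 123 mm over their backs; the gripper's body (75 mm by 187 mm) begins 45 mm behind the grasp point.
Start: joints at [1.218, 0.536, -0.004, 1.538, 0.003, 1.067, -0.071], TCP at [0.184, -0.623, 0.239] pointing down, gripper open.
Joint ranges: [-2.7, 2.7], [-0.37, 2.16], [-1.27, 1.26], [0.24, 2.4], [-1.31, 4.45], [0.19, 1.91], [-2.76, 2.76]. Speed limits (rad/s): [2.39, 2.39, 3.14, 3.14, 3.14, 3.14, 3.14].

## Interface

Orientations are given as a unit quaternion [w, x, y, z].
In Python, from plant import get_obs, get_image, calibration, close_job gives the robot as it stands.
- The arm moves only by the tool carry_out, never from a script. Its argument "series" is a list of rows, each an object of numbers: "tx", "ty", "tz": the shift along the tool's x, y, z in mm; "wx", "wy", "wz": the turn, a rotation vector about the tool's x, y, z in degrees; "grip": the opening, from -1 (shut) to 1 (fully open), so that 0 is half open. A call has 1 to 10 rows; each row is the pose to reach, as a shift and turn from the pose measured when the call began, along the tool's axes at that moment; what a row does not reach only later rows make up. A row lasts 1/12 s, in which the tool goes at most 41.7 mm and 7.16 degrees, less where a joint would pass 70% of its speed; a pose out of reach is approached as far as the arm can. A call with a gripper value outside its range is refused whole. The fingers move at their own pace and stop on an object; "grip_force" is the grip in N (left out, the last holds). Time passes only in rows, so rows that repeat a pose let the fingers close. It gives the time, the measured TCP pose, the force and the opening at its end, in the units of the state.
- get_obs(): the state, without advancing time (a new reading comes with each control period).
- get_image(name): name is "side" or "top"; returns the picture (420x560x3 uint8, red, green, blue); there is no depth.
- calibration(name): a dict with "fovy" (degrees; the focal length in pixels is half the picture's height over the tangent of half this angle, whatever the lens; pixels are square), "cx", "cy" (the principal point, pixels), "origin" and "orientation" of the camera in the world. Camera axes: x right, y down, z forward; pixel columns grow to the right and rows downward; lengths in m; the calibration is good to about 2 mm. A picture is of the moment at which its call begins. calibration takes no time and is no camera call.
- close_job(): hands the job in, once; it reports no verdict.
The state is a dict: "time": time; "q": joint angles; "qd": joint speeds; "joint_torque": joint torques, N m; "tool_pos": TCP position; "eef_rot": TCP orientation; "contact_force": force on the tool from outside, world axes, zero at the start; "wrist_torque": the same for the moment, N m; "gripper_width": finger opening in m.
Only numpy, scipy, OpenCV 4.12 (cv2) and the standard library are available. Lean on these libraries where they do the work, as an engineer would, in place of code of your own. Each camera call takes 0.05 s, during which the arm holds its last target.

## Working session

There is one attempt and no reset: what is moved stays moved. The work goes in short steps, Python scripts to look and compute and a tool call to move; the robot and the scene stay as the last step left them, time stands still between calls to the robot, and variables do not carry over. Pictures are saved under pics/ and viewed, and the job is handed in when it is done.

Besides the shell and the picture viewer there is one more tool, called after ">>>" as name(argument=value, ...), one argument or row to a line, values as JSON. carry_out: Moves the arm, as the interface text tells. Its arguments: {"type":"object","properties":{"series":{"type":"array"},"grip_force":{"type":"number"}},"required":["series"]}

```bash
mkdir -p pics; ls
python3 - <<'E'
from plant import *
import cv2
o=get_obs()
for k,v in o.items(): print(k,v)
for n in("side","top"):
    print(n,calibration(n))
    cv2.imwrite(f"pics/{n}0.png",get_image(n)[...,::-1])
E
```

```text
pics
time 0.0
q [ 1.21782509  0.53718429 -0.00442848  1.53888213  0.00264145  1.0672769
 -0.07121399]
qd [-0.00137994  0.00105854 -0.00236035  0.00149411 -0.00017158  0.00220899
  0.00013937]
joint_torque [ 1.11266250e-03 -5.70978534e+01  9.91136581e-01 -2.51602757e+01
 -5.62305143e-02  1.80152105e-02  1.56835777e-04]
tool_pos [ 0.18364771 -0.62287194  0.23782392]
eef_rot [-4.52329683e-04  8.00912692e-01 -5.98780509e-01 -7.46397825e-04]
contact_force [ 0.09414755 -0.03226791 -0.40387574]
wrist_torque [ 0.05207756  0.00227186 -0.0070343 ]
gripper_width 0.08809632034137663
side {'fovy': 50.73943713094, 'cx': 285.1885986717412, 'cy': 217.50849048254247, 'origin': array([0.12783565, 0.90675484, 0.96937999]), 'orientation': array([ 0.07080867, -0.14920642,  0.90687845, -0.38767906])}
top {'fovy': 44.05694863852727, 'cx': 284.2085594171573, 'cy': 209.5567039085429, 'origin': array([0.33719769, 0.06359311, 1.49204429]), 'orientation': array([ 0.02653948, -0.7043669 ,  0.70893212, -0.02404538])}
```

View pics/side0.png

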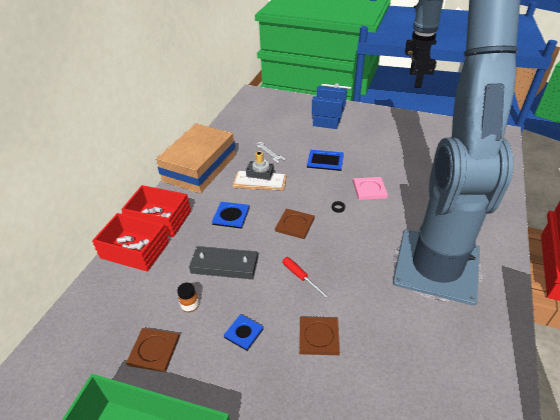

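View pics/top0.png

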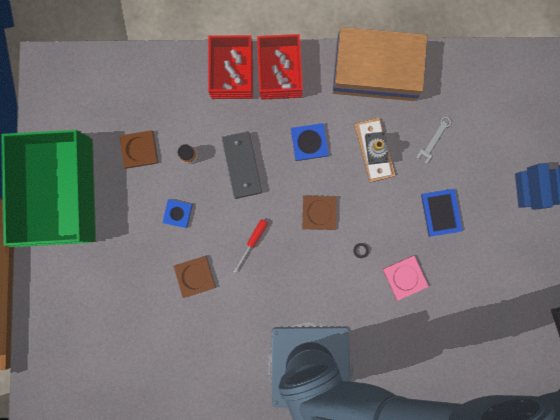

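```bash
cat > h.py <<'E'
import numpy as np,cv2
from scipy.spatial.transform import Rotation as R
from plant import *
def cam(n):
    c=calibration(n); w,x,y,z=c["orientation"]
    return 210/np.tan(np.radians(c["fovy"]/2)),c["cx"],c["cy"],np.array(c["origin"]),R.from_quat([x,y,z,w]).as_matrix()
def ray(n,uv):
    f,cx,cy,o,M=cam(n); d=M@np.array([(uv[0]-cx)/f,(uv[1]-cy)/f,1]); return o,d/np.linalg.norm(d)
def onz(n,uv,z):
    o,d=ray(n,uv); return o+d*(z-o[2])/d[2]
def proj(n,P):
    f,cx,cy,o,M=cam(n); p=M.T@(np.array(P)-o); return np.array([f*p[0]/p[2]+cx,f*p[1]/p[2]+cy])
def tri(a,b):
    (o1,d1),(o2,d2)=ray("side",a),ray("top",b)
    s=np.linalg.lstsq(np.c_[d1,-d2],o2-o1,rcond=None)[0]
    p,q=o1+s[0]*d1,o2+s[1]*d2; return (p+q)/2,np.linalg.norm(p-q)
def crop(img,x0,y0,x1,y1,k,fn):
    cv2.imwrite(fn,cv2.resize(img[y0:y1,x0:x1],None,fx=k,fy=k,interpolation=cv2.INTER_CUBIC))
E
python3 - <<'E'
from h import *
t=cv2.imread("pics/top0.png");s=cv2.imread("pics/side0.png")
crop(t,340,100,470,240,4,"pics/c1.png");crop(s,180,130,370,280,4,"pics/c2.png")
crop(t,150,110,340,240,4,"pics/c3.png");crop(s,130,190,280,370,3,"pics/c4.png")
for n,im,z in(("top",t,.014),("side",s,.014)):
    hsv=cv2.cvtColor(im,cv2.COLOR_BGR2HSV)
    m=cv2.inRange(hsv,(105,150,90),(125,255,255))
    cs,_=cv2.findContours(m,cv2.RETR_CCOMP,cv2.CHAIN_APPROX_NONE)
    for c in cs:
        if cv2.contourArea(c)<60: continue
        r=cv2.minAreaRect(c); W=np.array([onz(n,p[0],z)[:2] for p in c],np.float32)
        rw=cv2.minAreaRect((W*1000))
        print(n,np.round(r[0]),np.round(rw[0],1),np.round(rw[1],1),round(rw[2],1),cv2.contourArea(c))
E
```

```text
top [177. 213.] [434.8 375.4] [69.4 68.3] 77.6 535.5
top [177. 213.] [434.6 375.4] [40.8 42.2] 45.1 165.5
top [442. 212.] [ 432.9 -380. ] [121.3  93.9] 9.1 1331.0
top [441. 212.] [ 433.  -379.8] [103.9  72.6] 8.9 862.0
top [525. 189.] [ 498.7 -621.4] [95.6 16.7] 4.1 131.5
top [545. 185.] [ 508.5 -677.2] [121.6  31.5] 3.3 390.0
top [309. 141.] [639.9  -5. ] [95.  94.1] 8.2 999.0
top [309. 142.] [639.4  -4.2] [71.7 72. ] 44.8 484.0
side [243. 331.] [432.3 378.3] [74.  73.1] 77.5 726.0
side [243. 332.] [432.1 378.8] [39.7 36.7] 69.3 162.5
side [230. 214.] [636.5  -1.5] [ 97.  103.2] 7.8 633.5
side [230. 214.] [637.1  -1.4] [68.1 66. ] 77.2 235.5
side [325. 159.] [ 429.7 -375.6] [122.2 104.3] 9.0 529.0
side [325. 159.] [ 429.5 -375.3] [101.5  68.1] 9.1 275.0
side [200. 169.] [ 878.7 -240.1] [268.1 189.2] 84.1 390.0
side [328. 107.] [ 523.4 -747.6] [141.  335.5] 3.8 1082.0
side [449.  35.] [   85.  -1723.8] [175.3 744.5] 1.1 1489.0
side [409.  58.] [  290.5 -1430.9] [ 488.3 1287.6] 10.4 5303.0
side [533.  70.] [ -343.8 -1623.7] [1706.   220.3] 85.0 2933.0
```

View pics/c1.png

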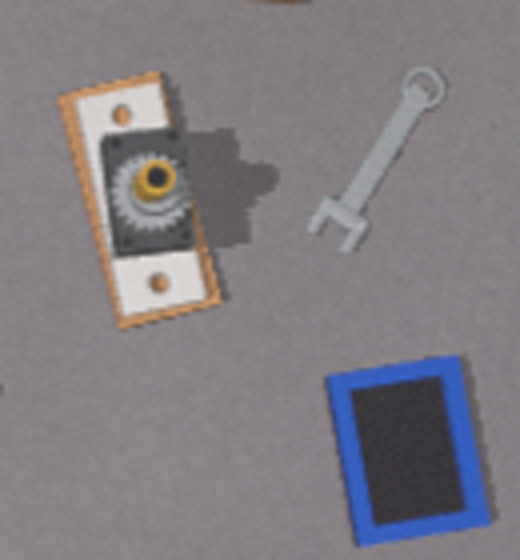

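View pics/c2.png

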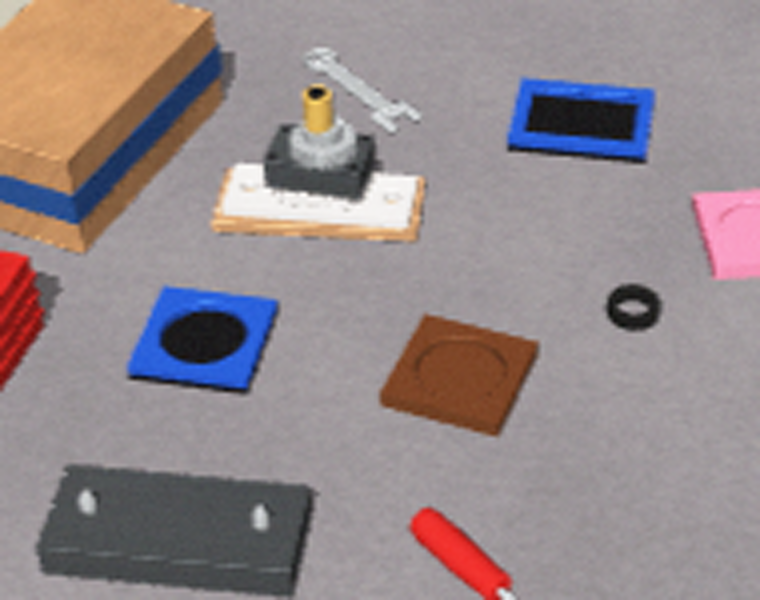

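View pics/c3.png

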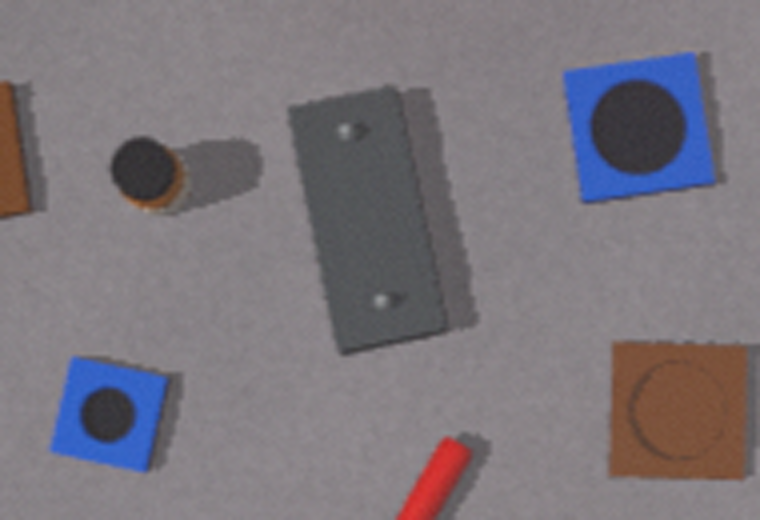

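View pics/c4.png

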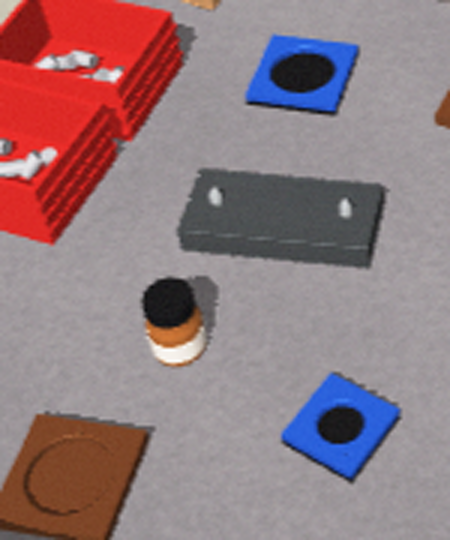

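Run:
```python
from h import *
t=cv2.imread("pics/top0.png");s=cv2.imread("pics/side0.png")
def px(p,o,k): return (np.array(p)+.5)/k-.5+o
T1=lambda p:px(p,(340,100),4);S2=lambda p:px(p,(180,130),4);T3=lambda p:px(p,(150,110),4)
mm=lambda v:np.round(np.array(v)*1000,1)
for nm,a,b in(("hA",S2((250,185)),T1((121,115))),("hB",S2((393,197)),T1((159,282))),("bushtop",S2((317,92)),T1((157,177))),("pinA",S2((87,490)),T3((345,129))),("pinB",S2((261,505)),T3((381,299)))):
    p,e=tri(a,b); print(nm,mm(p),mm(e))
print("hole top z22",mm(onz("top",T1((121,115)),.022)),mm(onz("top",T1((159,282)),.022)))
print("hole side z22",mm(onz("side",S2((250,185)),.022)),mm(onz("side",S2((393,197)),.022)))
print("bush z130",mm(onz("top",T1((157,177)),.13)),mm(onz("side",S2((317,92)),.13)))
print("pins top z48",mm(onz("top",T3((345,129)),.046)),mm(onz("top",T3((381,299)),.046)))
print("pins side z48",mm(onz("side",S2((87,490)),.047)),mm(onz("side",S2((261,505)),.047)))
def rect(n,im,roi,lo,hi,z,nm,hsvm=True):
    x0,y0,x1,y1=roi; hsv=cv2.cvtColor(im,cv2.COLOR_BGR2HSV)
    m=np.zeros(im.shape[:2],np.uint8); m[y0:y1,x0:x1]=cv2.inRange(hsv,lo,hi)[y0:y1,x0:x1]
    m=cv2.morphologyEx(m,cv2.MORPH_OPEN,np.ones((3,3)))
    pts=cv2.findNonZero(m)
    W=np.array([onz(n,p[0],z)[:2]*1000 for p in pts],np.float32); r=cv2.minAreaRect(W)
    print(nm,n,len(pts),np.round(r[0],1),np.round(r[1],1),round(r[2],1))
rect("top",t,(355,115,400,185),(0,0,180),(180,40,255),.022,"plate")
rect("side",s,(225,160,292,195),(0,0,180),(180,40,255),.022,"plate")
print(cv2.cvtColor(t,cv2.COLOR_BGR2HSV)[[165,150,137],[243,235,390]], t[[165,150,137,200],[243,235,375,220]])
rect("top",t,(215,125,270,200),(80,20,50),(110,90,95),.030,"fixture")
rect("top",t,(360,128,392,167),(80,20,30),(110,120,95),.070,"block")
```

```text
hA [ 672.8 -179.1   23.5] 2.8
hB [ 551.8 -204.5   21.1] 4.0
bushtop [ 606.4 -184.2  131.5] 2.4
pinA [631.4 202.7  49.5] 2.1
pinB [510.7 177.5  49.6] 2.7
hole top z22 [ 674.5 -178.9   22. ] [ 553.6 -203.8   22. ]
hole side z22 [ 672.3 -181.    22. ] [ 549.4 -203.8   22. ]
bush z130 [ 607.9 -184.2  130. ] [ 606.1 -186.4  130. ]
pins top z48 [633.1 203.5  46. ] [512.4 178.2  46. ]
pins side z48 [631.7 200.7  47. ] [510.4 175.1  47. ]Traceback (most recent call last):
  File "<stdin>", line 20, in <module>
  File "<stdin>", line 18, in rect
  File "h.py", line 10, in onz
    o,d=ray(n,uv); return o+d*(z-o[2])/d[2]
        ~~~^^^^^^
  File "h.py", line 8, in ray
    f,cx,cy,o,M=cam(n); d=M@np.array([(uv[0]-cx)/f,(uv[1]-cy)/f,1]); return o,d/np.linalg.norm(d)
                ~~~^^^
  File "h.py", line 5, in cam
    c=calibration(n); w,x,y,z=c["orientation"]
ValueError: time passes only in moves, steps and waits
```

```bash
python3 - <<'E'
s=open('h.py').read()
s=s.replace('def cam(n):\n','from functools import lru_cache\n@lru_cache(None)\ndef cam(n):\n')
open('h.py','w').write(s)
E
cat > h2.py <<'E'
from h import *
def rect(n,im,roi,lo,hi,z,nm,op=3):
    x0,y0,x1,y1=roi; hsv=cv2.cvtColor(im,cv2.COLOR_BGR2HSV)
    m=np.zeros(im.shape[:2],np.uint8); m[y0:y1,x0:x1]=cv2.inRange(hsv,lo,hi)[y0:y1,x0:x1]
    m=cv2.morphologyEx(m,cv2.MORPH_OPEN,np.ones((op,op)))
    pts=cv2.findNonZero(m)
    if pts is None: print(nm,"none"); return
    W=np.array([onz(n,p[0],z)[:2]*1000 for p in pts],np.float32); r=cv2.minAreaRect(W)
    print(nm,n,len(pts),np.round(r[0],1),np.round(r[1],1),round(r[2],1))
E
python3 - <<'E'
from h2 import *
t=cv2.imread("pics/top0.png");s=cv2.imread("pics/side0.png")
H=cv2.cvtColor(t,cv2.COLOR_BGR2HSV)
print(H[165,243],H[150,235],H[136,370],H[161,383],H[140,395],H[200,220],H[120,350])
rect("top",t,(355,115,400,185),(0,0,190),(180,40,255),.022,"plate")
rect("side",s,(225,160,292,195),(0,0,190),(180,40,255),.022,"plate")
rect("top",t,(215,125,270,200),(75,15,50),(115,90,95),.030,"fixture")
rect("top",t,(360,128,392,167),(75,15,30),(115,120,95),.070,"block")
E
```

```text
[114  14  91] [120   9  87] [150   6  82] [105   7  74] [158  10  98] [163  13 137] [160  11 138]
plate top 419 [ 614.2 -191.8] [158.4  59.5] 11.2
plate side 431 [ 610.9 -186.3] [161.3  71.5] 12.1
fixture none
block none
```

```bash
cat > go.py <<'E'
# usage: go.py x y z [yaw]  (mm, deg of tool x in world) -> tool-frame shift
import sys
from h import *
o=get_obs(); w,x,y,z=o["eef_rot"]; M=R.from_quat([x,y,z,w]).as_matrix(); p=o["tool_pos"]*1000
yaw=np.degrees(np.arctan2(M[1,0],M[0,0]))
print("t",o["time"],"p",np.round(p,1),"yaw",round(yaw,2),"tilt",np.round(M[:2,2],4),"F",np.round(o["contact_force"],1),"w",round(o["gripper_width"]*1000,1))
a=sys.argv[1:]
while len(a)>=3:
    T=np.array(list(map(float,a[:3]))); Y=float(a[3]) if len(a)>3 else yaw; a=a[4:]
    G=np.c_[[np.cos(np.radians(Y)),np.sin(np.radians(Y)),0],[np.sin(np.radians(Y)),-np.cos(np.radians(Y)),0],[0,0,-1]]
    print("shift",np.round(M.T@(T-p),1),"rot",np.round(R.from_matrix(M.T@G).as_rotvec(degrees=True),2))
E
python3 go.py 607 -185.3 220 -78.5
```

```text
t 0.1 p [ 183.7 -622.9  237.9] yaw -73.56 tilt [-0.0006  0.0014] F [-0.1  0.2  0.2] w 87.8
shift [-299.9 -529.8   18.3] rot [0.01 0.09 4.94]
```

>>> carry_out(
  series=[
    {"tx":-10,"ty":-18,"tz":0,"wz":1,"grip":1},
    {"tx":-27,"ty":-48,"tz":1,"wz":2,"grip":1},
    {"tx":-44,"ty":-78,"tz":2,"wz":3,"grip":1},
    {"tx":-62,"ty":-109,"tz":3,"wz":4,"grip":1},
    {"tx":-79,"ty":-140,"tz":5,"wz":4.9,"grip":1},
    {"tx":-97,"ty":-171,"tz":6,"wz":4.9,"grip":1},
    {"tx":-114,"ty":-202,"tz":7,"wz":4.9,"grip":1},
    {"tx":-132,"ty":-233,"tz":8,"wz":4.9,"grip":1},
    {"tx":-149,"ty":-264,"tz":9,"wz":4.9,"grip":1},
    {"tx":-166,"ty":-294,"tz":10,"wz":4.9,"grip":1},
  ],
)

```text
schema error: expected keys tx, ty, tz, wx, wy, wz, grip
```

```bash
python3 go.py 607 -185.3 220 -78.5
```

```text
t 0.1 p [ 183.7 -622.9  237.9] yaw -73.56 tilt [-0.0006  0.0014] F [-0.1  0.2  0.2] w 87.8
shift [-299.9 -529.8   18.3] rot [0.01 0.09 4.94]
```

>>> carry_out(
  series=[
    {"tx":-10,"ty":-18,"tz":0,"wx":0,"wy":0,"wz":1,"grip":1},
    {"tx":-27,"ty":-48,"tz":1,"wx":0,"wy":0,"wz":2,"grip":1},
    {"tx":-44,"ty":-78,"tz":2,"wx":0,"wy":0,"wz":3,"grip":1},
    {"tx":-62,"ty":-109,"tz":3,"wx":0,"wy":0,"wz":4,"grip":1},
    {"tx":-79,"ty":-140,"tz":5,"wx":0,"wy":0,"wz":4.9,"grip":1},
    {"tx":-97,"ty":-171,"tz":6,"wx":0,"wy":0,"wz":4.9,"grip":1},
    {"tx":-114,"ty":-202,"tz":7,"wx":0,"wy":0,"wz":4.9,"grip":1},
    {"tx":-132,"ty":-233,"tz":8,"wx":0,"wy":0,"wz":4.9,"grip":1},
    {"tx":-149,"ty":-264,"tz":9,"wx":0,"wy":0,"wz":4.9,"grip":1},
    {"tx":-166,"ty":-294,"tz":10,"wx":0,"wy":0,"wz":4.9,"grip":1},
  ],
)

```text
time: 0.93
tool_pos: [0.4196, -0.3788, 0.2279]
eef_rot: [-0.0, 0.775, -0.632, -0.001]
contact_force: [1.3, -1.2, -0.6]
gripper_width: 0.0878
```

```bash
python3 go.py 607 -185.3 220 -78.5
```

```text
t 0.9333 p [ 419.6 -378.8  227.9] yaw -78.45 tilt [-0.0009  0.0018] F [ 1.3 -1.2 -0.6] w 87.8
shift [-152.1 -222.3    8.1] rot [0.03 0.11 0.05]
```

>>> carry_out(
  series=[
    {"tx":-20,"ty":-29,"tz":1,"wx":0,"wy":0.1,"wz":0,"grip":1},
    {"tx":-40,"ty":-59,"tz":2,"wx":0,"wy":0.1,"wz":0,"grip":1},
    {"tx":-60,"ty":-88,"tz":3,"wx":0,"wy":0.1,"wz":0,"grip":1},
    {"tx":-80,"ty":-117,"tz":4,"wx":0,"wy":0.1,"wz":0,"grip":1},
    {"tx":-100,"ty":-146,"tz":5,"wx":0,"wy":0.1,"wz":0,"grip":1},
    {"tx":-120,"ty":-175,"tz":6,"wx":0,"wy":0.1,"wz":0,"grip":1},
    {"tx":-138,"ty":-202,"tz":7,"wx":0,"wy":0.1,"wz":0,"grip":1},
    {"tx":-148,"ty":-217,"tz":8,"wx":0,"wy":0.1,"wz":0,"grip":1},
    {"tx":-152.1,"ty":-222.3,"tz":8.1,"wx":0,"wy":0.1,"wz":0,"grip":1},
    {"tx":-152.1,"ty":-222.3,"tz":8.1,"wx":0,"wy":0.1,"wz":0,"grip":1},
  ],
)

```text
time: 1.77
tool_pos: [0.6075, -0.1835, 0.2194]
eef_rot: [-0.0, 0.776, -0.631, -0.001]
contact_force: [-0.0, -0.3, 0.5]
gripper_width: 0.0887
```

```bash
python3 go.py 607 -185.3 109 -78.5
python3 - <<'E'
from h import *
s=get_image("side");cv2.imwrite("pics/s1.png",s[100:300,150:400,::-1].repeat(3,0).repeat(3,1))
E
```

```text
t 1.7667 p [ 607.5 -183.5  219.4] yaw -78.29 tilt [-0.0012  0.001 ] F [-0.  -0.3  0.5] w 88.7
shift [  1.8   0.7 110.4] rot [0.06 0.07 0.21]
```

View pics/s1.png

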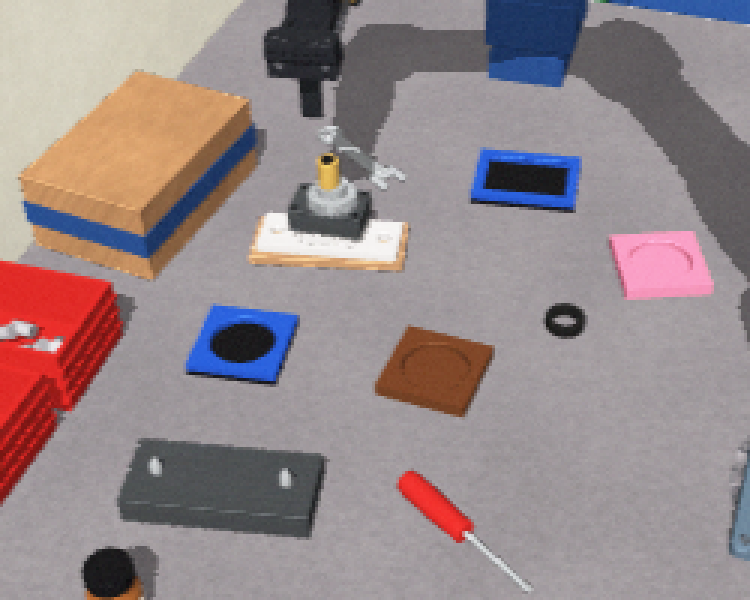

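>>> carry_out(
  series=[
    {"tx":1.8,"ty":0.7,"tz":12,"wx":0,"wy":0,"wz":0,"grip":1},
    {"tx":1.8,"ty":0.7,"tz":30,"wx":0,"wy":0,"wz":0,"grip":1},
    {"tx":1.8,"ty":0.7,"tz":50,"wx":0,"wy":0,"wz":0,"grip":1},
    {"tx":1.8,"ty":0.7,"tz":68,"wx":0,"wy":0,"wz":0,"grip":1},
    {"tx":1.8,"ty":0.7,"tz":84,"wx":0,"wy":0,"wz":0,"grip":1},
    {"tx":1.8,"ty":0.7,"tz":96,"wx":0,"wy":0,"wz":0,"grip":1},
    {"tx":1.8,"ty":0.7,"tz":104,"wx":0,"wy":0,"wz":0,"grip":1},
    {"tx":1.8,"ty":0.7,"tz":108,"wx":0,"wy":0,"wz":0,"grip":1},
    {"tx":1.8,"ty":0.7,"tz":110.4,"wx":0,"wy":0,"wz":0,"grip":1},
    {"tx":1.8,"ty":0.7,"tz":110.4,"wx":0,"wy":0,"wz":0,"grip":1},
  ],
)

```text
time: 2.65
tool_pos: [0.6059, -0.1879, 0.1092]
eef_rot: [0.001, 0.775, -0.632, -0.001]
contact_force: [-0.0, -0.1, 0.7]
gripper_width: 0.088
```

```bash
python3 go.py 607 -185.3 109 -78.5
python3 - <<'E'
from h import *
s=get_image("side");cv2.imwrite("pics/s2.png",s[110:210,200:320,::-1].repeat(6,0).repeat(6,1))
s=get_image("top");cv2.imwrite("pics/t2.png",s[100:200,320:440,::-1].repeat(6,0).repeat(6,1))
E
```

```text
t 2.65 p [ 605.9 -187.9  109.2] yaw -78.45 tilt [-0.0016 -0.0004] F [-0.  -0.1  0.7] w 88.0
shift [-2.3 -1.6  0.2] rot [ 0.09 -0.    0.05]
```

View pics/s2.png

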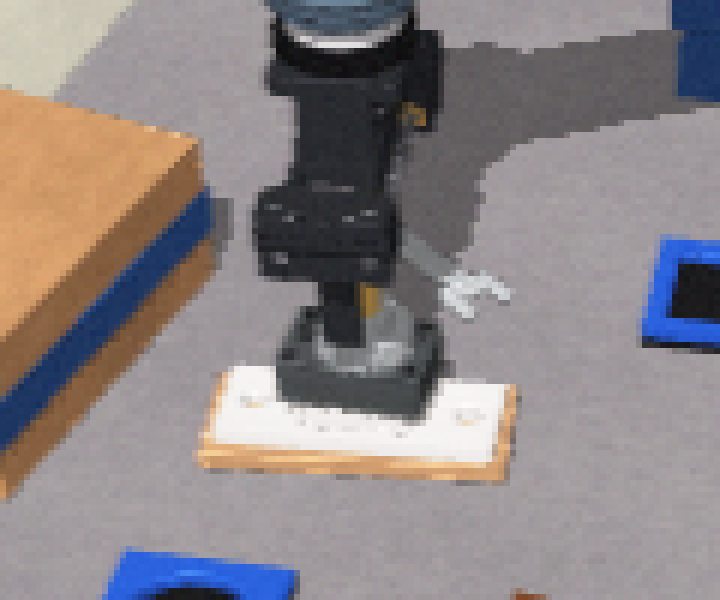

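View pics/t2.png

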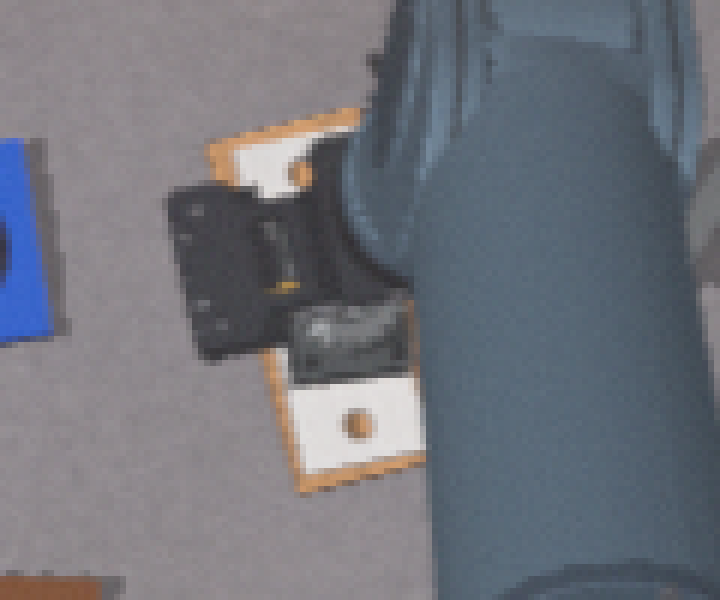

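```bash
python3 go.py 607 -185.3 109 -78.5
python3 - <<'E'
from h import *
o=get_obs();p=o["tool_pos"]
j=np.array([np.cos(np.radians(-78.4)),np.sin(np.radians(-78.4)),0])
c=lambda P:np.round((proj("side",P)-[200,110])*6)
print("finger tip near, centreline",c(p-j*.053), "at +20", c(p-j*.053+[0,0,.02]))
for z in (.1,.115,.13): print("bush axis",z,c([.607,-.1853,z]), c([.607+.012*.9,-.1853-.012*.43,z]), c([.607-.012*.9,-.1853+.012*.43,z]))
c=lambda P:np.round((proj("top",P)-[320,100])*6)
print(c(p-j*.044+[0,0,.02]),c(p-j*.0615+[0,0,.02]))
E
```

```text
t 2.75 p [ 606.4 -187.7  109.9] yaw -78.43 tilt [-0.0006 -0.0005] F [-0.7 -0.2  0.4] w 88.3
shift [-2.2 -1.1  0.9] rot [ 0.04 -0.02  0.07]
finger tip near, centreline [339. 343.] at +20 [336. 313.]
bush axis 0.1 [354. 302.] [339. 293.] [369. 311.]
bush axis 0.115 [352. 279.] [338. 270.] [367. 288.]
bush axis 0.13 [351. 257.] [336. 248.] [366. 265.]
[264. 287.] [225. 295.]
```

>>> carry_out(
  series=[
    {"tx":-1.5,"ty":-1,"tz":0.5,"wx":0,"wy":0,"wz":0,"grip":0.2},
    {"tx":-1.5,"ty":-1,"tz":0.5,"wx":0,"wy":0,"wz":0,"grip":-0.2},
    {"tx":-1.5,"ty":-1,"tz":0.5,"wx":0,"wy":0,"wz":0,"grip":-0.3},
    {"tx":-1.5,"ty":-1,"tz":0.5,"wx":0,"wy":0,"wz":0,"grip":-0.4},
    {"tx":-1.5,"ty":-1,"tz":0.5,"wx":0,"wy":0,"wz":0,"grip":-0.6},
    {"tx":-1.5,"ty":-1,"tz":0.5,"wx":0,"wy":0,"wz":0,"grip":-1},
    {"tx":-1.5,"ty":-1,"tz":0.5,"wx":0,"wy":0,"wz":0,"grip":-1},
    {"tx":-1.5,"ty":-1,"tz":0.5,"wx":0,"wy":0,"wz":0,"grip":-1},
    {"tx":-1.5,"ty":-1,"tz":0.5,"wx":0,"wy":0,"wz":0,"grip":-1},
    {"tx":-1.5,"ty":-1,"tz":0.5,"wx":0,"wy":0,"wz":0,"grip":-1},
  ],
  grip_force=20,
)

```text
time: 3.58
tool_pos: [0.6071, -0.1859, 0.1093]
eef_rot: [0.0, 0.775, -0.632, -0.0]
contact_force: [0.2, 0.1, 0.6]
gripper_width: 0.0237
```

```bash
python3 go.py 607 -185.3 109 -78.5
```

```text
t 3.5833 p [ 607.1 -185.9  109.3] yaw -78.43 tilt [-0.0006 -0.0004] F [0.2 0.1 0.6] w 23.7
shift [-0.6 -0.1  0.3] rot [ 0.04 -0.01  0.07]
```

>>> carry_out(
  series=[
    {"tx":0,"ty":0,"tz":-3,"wx":0,"wy":0,"wz":0,"grip":-1},
    {"tx":0,"ty":0,"tz":-10,"wx":0,"wy":0,"wz":0,"grip":-1},
    {"tx":0,"ty":0,"tz":-22,"wx":0,"wy":0,"wz":0,"grip":-1},
    {"tx":0,"ty":0,"tz":-38,"wx":0,"wy":0,"wz":0,"grip":-1},
    {"tx":0,"ty":0,"tz":-56,"wx":0,"wy":0,"wz":0,"grip":-1},
    {"tx":0,"ty":0,"tz":-72,"wx":0,"wy":0,"wz":0,"grip":-1},
    {"tx":0,"ty":0,"tz":-84,"wx":0,"wy":0,"wz":0,"grip":-1},
    {"tx":0,"ty":0,"tz":-90,"wx":0,"wy":0,"wz":0,"grip":-1},
  ],
)

```text
time: 4.25
tool_pos: [0.6082, -0.1862, 0.2021]
eef_rot: [-0.0, 0.775, -0.632, 0.001]
contact_force: [0.5, -0.6, -0.1]
gripper_width: 0.0233
```

```bash
python3 go.py 433.5 377 200 -78.5
```

```text
t 4.25 p [ 608.2 -186.2  202.1] yaw -78.44 tilt [ 0.0027 -0.0012] F [ 0.5 -0.6 -0.1] w 23.3
shift [-586.8   58.2    0.9] rot [-0.14 -0.1   0.06]
```

>>> carry_out(
  series=[
    {"tx":-10,"ty":1,"tz":0,"wx":0,"wy":0,"wz":0,"grip":-1},
    {"tx":-30,"ty":3,"tz":0,"wx":0,"wy":0,"wz":0,"grip":-1},
    {"tx":-60,"ty":6,"tz":0,"wx":0,"wy":0,"wz":0,"grip":-1},
    {"tx":-90,"ty":9,"tz":0,"wx":0,"wy":0,"wz":0,"grip":-1},
    {"tx":-120,"ty":12,"tz":0,"wx":0,"wy":0,"wz":0,"grip":-1},
    {"tx":-150,"ty":15,"tz":0,"wx":0,"wy":0,"wz":0,"grip":-1},
    {"tx":-180,"ty":18,"tz":0,"wx":0,"wy":0,"wz":0,"grip":-1},
    {"tx":-210,"ty":21,"tz":0,"wx":0,"wy":0,"wz":0,"grip":-1},
    {"tx":-240,"ty":24,"tz":0,"wx":0,"wy":0,"wz":0,"grip":-1},
    {"tx":-270,"ty":27,"tz":0,"wx":0,"wy":0,"wz":0,"grip":-1},
  ],
)

```text
time: 5.08
tool_pos: [0.5259, 0.0748, 0.201]
eef_rot: [0.0, 0.775, -0.632, 0.001]
contact_force: [0.1, 0.4, -0.7]
gripper_width: 0.0236
```

```bash
python3 go.py 433.5 377 200 -78.5
```

```text
t 5.0833 p [525.9  74.8 201. ] yaw -78.41 tilt [ 0.0014 -0.0013] F [ 0.1  0.4 -0.7] w 23.6
shift [-314.6   29.8    0.5] rot [-0.07 -0.09  0.09]
```

>>> carry_out(
  series=[
    {"tx":-38,"ty":3.6,"tz":0,"wx":0,"wy":0,"wz":0,"grip":-1},
    {"tx":-76,"ty":7,"tz":0,"wx":0,"wy":0,"wz":0,"grip":-1},
    {"tx":-114,"ty":11,"tz":0,"wx":0,"wy":0,"wz":0,"grip":-1},
    {"tx":-152,"ty":14,"tz":0,"wx":0,"wy":0,"wz":0,"grip":-1},
    {"tx":-190,"ty":18,"tz":0,"wx":0,"wy":0,"wz":0,"grip":-1},
    {"tx":-228,"ty":21.5,"tz":0,"wx":0,"wy":0,"wz":0,"grip":-1},
    {"tx":-263,"ty":25,"tz":0,"wx":0,"wy":0,"wz":0,"grip":-1},
    {"tx":-292,"ty":28,"tz":0.5,"wx":0,"wy":0,"wz":0,"grip":-1},
    {"tx":-309,"ty":29.5,"tz":0.5,"wx":0,"wy":0,"wz":0,"grip":-1},
    {"tx":-314.6,"ty":29.8,"tz":0.5,"wx":0,"wy":0,"wz":0,"grip":-1},
  ],
)

```text
time: 5.92
tool_pos: [0.4302, 0.3807, 0.1994]
eef_rot: [0.0, 0.777, -0.63, -0.0]
contact_force: [-0.4, -0.2, -1.1]
gripper_width: 0.0235
```

```bash
python3 go.py 433.5 377 40 -78.5
```

```text
t 5.9167 p [430.2 380.7 199.4] yaw -78.07 tilt [-0.0005  0.0001] F [-0.4 -0.2 -1.1] w 23.5
shift [  4.4  -2.5 159.4] rot [0.02 0.01 0.43]
```

>>> carry_out(
  series=[
    {"tx":2,"ty":-1,"tz":10,"wx":0,"wy":0,"wz":0.2,"grip":-1},
    {"tx":4.4,"ty":-2.5,"tz":28,"wx":0,"wy":0,"wz":0.4,"grip":-1},
    {"tx":4.4,"ty":-2.5,"tz":50,"wx":0,"wy":0,"wz":0.4,"grip":-1},
    {"tx":4.4,"ty":-2.5,"tz":75,"wx":0,"wy":0,"wz":0.4,"grip":-1},
    {"tx":4.4,"ty":-2.5,"tz":100,"wx":0,"wy":0,"wz":0.4,"grip":-1},
    {"tx":4.4,"ty":-2.5,"tz":122,"wx":0,"wy":0,"wz":0.4,"grip":-1},
    {"tx":4.4,"ty":-2.5,"tz":140,"wx":0,"wy":0,"wz":0.4,"grip":-1},
    {"tx":4.4,"ty":-2.5,"tz":152,"wx":0,"wy":0,"wz":0.4,"grip":-1},
    {"tx":4.4,"ty":-2.5,"tz":159.4,"wx":0,"wy":0,"wz":0.4,"grip":-1},
    {"tx":4.4,"ty":-2.5,"tz":159.4,"wx":0,"wy":0,"wz":0.4,"grip":-1},
  ],
)

```text
time: 6.75
tool_pos: [0.4331, 0.3751, 0.0384]
eef_rot: [0.002, 0.774, -0.633, -0.0]
contact_force: [-0.9, -0.9, -0.4]
gripper_width: 0.0231
```

```bash
python3 go.py 433.5 377 17 -78.5;  python3 - <<'E'
from h import *
s=get_image("side");cv2.imwrite("pics/s3.png",s[260:360,190:310,::-1].repeat(6,0).repeat(6,1))
s=get_image("top");cv2.imwrite("pics/t3.png",s[160:260,120:240,::-1].repeat(6,0).repeat(6,1))
E
```

```text
t 6.75 p [433.1 375.1  38.4] yaw -78.54 tilt [-0.0023 -0.0024] F [-0.9 -0.9 -0.4] w 23.1
shift [-1.8 -0.9 21.4] rot [ 0.16 -0.11 -0.04]
```

View pics/s3.png

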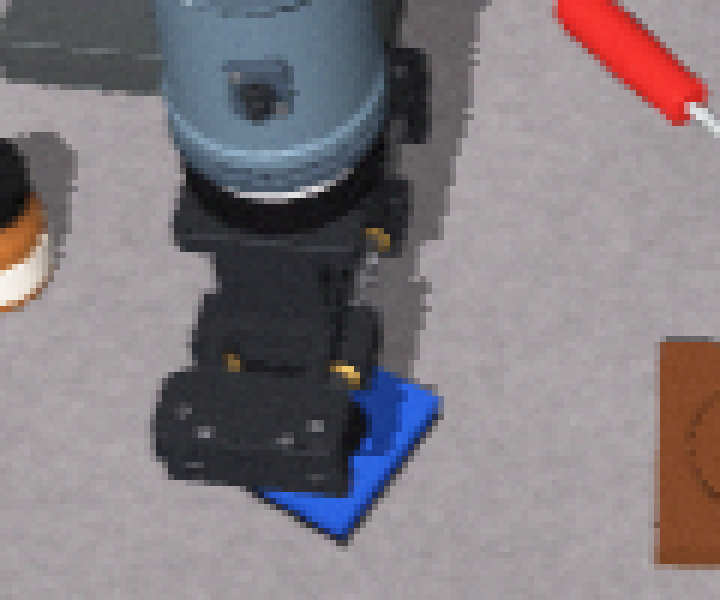

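View pics/t3.png

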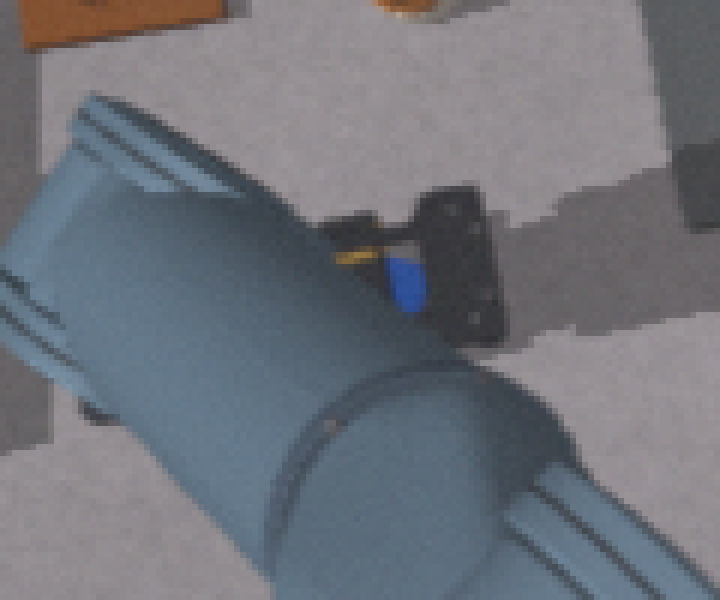

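>>> carry_out(
  series=[
    {"tx":-1,"ty":-0.5,"tz":3,"wx":0,"wy":0,"wz":0,"grip":-1},
    {"tx":-1,"ty":-0.5,"tz":7,"wx":0,"wy":0,"wz":0,"grip":-1},
    {"tx":-1,"ty":-0.5,"tz":11,"wx":0,"wy":0,"wz":0,"grip":-1},
    {"tx":-1,"ty":-0.5,"tz":14,"wx":0,"wy":0,"wz":0,"grip":-1},
    {"tx":-1,"ty":-0.5,"tz":16,"wx":0,"wy":0,"wz":0,"grip":-1},
    {"tx":-1,"ty":-0.5,"tz":18,"wx":0,"wy":0,"wz":0,"grip":-1},
    {"tx":-1,"ty":-0.5,"tz":19,"wx":0,"wy":0,"wz":0,"grip":-1},
    {"tx":-1,"ty":-0.5,"tz":19,"wx":0,"wy":0,"wz":0,"grip":-1},
  ],
)

```text
time: 7.52
tool_pos: [0.4341, 0.3777, 0.0212]
eef_rot: [0.0, 0.774, -0.633, -0.0]
contact_force: [0.5, -0.7, -1.2]
gripper_width: 0.0236
```

```bash
python3 go.py 433.5 377 17 -78.5
```

```text
t 7.5167 p [434.1 377.7  21.2] yaw -78.5 tilt [-0.0003 -0.    ] F [ 0.5 -0.7 -1.2] w 23.6
shift [0.6 0.7 4.2] rot [ 0.01  0.   -0.  ]
```

>>> carry_out(
  series=[
    {"tx":0,"ty":0,"tz":1,"wx":0,"wy":0,"wz":0,"grip":-1},
    {"tx":0,"ty":0,"tz":2,"wx":0,"wy":0,"wz":0,"grip":-1},
    {"tx":0,"ty":0,"tz":3,"wx":0,"wy":0,"wz":0,"grip":-1},
    {"tx":0,"ty":0,"tz":3.5,"wx":0,"wy":0,"wz":0,"grip":-1},
    {"tx":0,"ty":0,"tz":4,"wx":0,"wy":0,"wz":0,"grip":-1},
    {"tx":0,"ty":0,"tz":4,"wx":0,"wy":0,"wz":0,"grip":-1},
  ],
)

```text
time: 8.02
tool_pos: [0.4341, 0.3777, 0.0173]
eef_rot: [0.0, 0.774, -0.633, -0.0]
contact_force: [-0.4, -1.2, 1.2]
gripper_width: 0.0233
```

```bash
python3 go.py 433.5 377 17 -78.5
```

```text
t 8.0167 p [434.1 377.7  17.3] yaw -78.5 tilt [-0.0002 -0.0001] F [-0.4 -1.2  1.2] w 23.3
shift [0.6 0.8 0.3] rot [ 0.01 -0.   -0.  ]
```

Near the floor with light force; press half a millimetre and open gently.

>>> carry_out(
  series=[
    {"tx":0,"ty":0,"tz":0.5,"wx":0,"wy":0,"wz":0,"grip":-1},
    {"tx":0,"ty":0,"tz":0.6,"wx":0,"wy":0,"wz":0,"grip":-1},
    {"tx":0,"ty":0,"tz":0.6,"wx":0,"wy":0,"wz":0,"grip":-0.45},
    {"tx":0,"ty":0,"tz":0.6,"wx":0,"wy":0,"wz":0,"grip":-0.3},
    {"tx":0,"ty":0,"tz":0.6,"wx":0,"wy":0,"wz":0,"grip":0},
    {"tx":0,"ty":0,"tz":0,"wx":0,"wy":0,"wz":0,"grip":0.2},
    {"tx":0,"ty":0,"tz":-5,"wx":0,"wy":0,"wz":0,"grip":0.2},
    {"tx":0,"ty":0,"tz":-18,"wx":0,"wy":0,"wz":0,"grip":0.2},
    {"tx":0,"ty":0,"tz":-40,"wx":0,"wy":0,"wz":0,"grip":0.5},
    {"tx":0,"ty":0,"tz":-70,"wx":0,"wy":0,"wz":0,"grip":0.5},
  ],
)

```text
time: 8.85
tool_pos: [0.4331, 0.3768, 0.0875]
eef_rot: [0.002, 0.774, -0.633, -0.0]
contact_force: [-0.0, 1.1, -0.1]
gripper_width: 0.0639
```

```bash
python3 go.py 606 -187 200 -78.5
```

```text
t 8.85 p [433.1 376.8  87.5] yaw -78.49 tilt [-0.0026 -0.0022] F [-0.   1.1 -0.1] w 63.9
shift [ 587.2  -56.6 -111.7] rot [ 0.17 -0.09  0.01]
```

Head back, stopping off short of the stack to look.

>>> carry_out(
  series=[
    {"tx":0,"ty":0,"tz":-25,"wx":0.1,"wy":0,"wz":0,"grip":0.5},
    {"tx":6,"ty":0,"tz":-58,"wx":0.1,"wy":0,"wz":0,"grip":0.5},
    {"tx":24,"ty":-2,"tz":-88,"wx":0.1,"wy":0,"wz":0,"grip":0.8},
    {"tx":54,"ty":-5,"tz":-105,"wx":0.1,"wy":0,"wz":0,"grip":1},
    {"tx":92,"ty":-9,"tz":-111,"wx":0.1,"wy":0,"wz":0,"grip":1},
    {"tx":132,"ty":-13,"tz":-111,"wx":0.1,"wy":0,"wz":0,"grip":1},
    {"tx":172,"ty":-17,"tz":-111,"wx":0.1,"wy":0,"wz":0,"grip":1},
    {"tx":208,"ty":-20,"tz":-111,"wx":0.1,"wy":0,"wz":0,"grip":1},
    {"tx":235,"ty":-23,"tz":-111,"wx":0.1,"wy":0,"wz":0,"grip":1},
    {"tx":250,"ty":-24,"tz":-111,"wx":0.1,"wy":0,"wz":0,"grip":1},
  ],
)

```text
time: 9.68
tool_pos: [0.5079, 0.1325, 0.2]
eef_rot: [0.001, 0.773, -0.634, 0.001]
contact_force: [-0.1, -0.3, 0.4]
gripper_width: 0.088
```

```bash
cat > look.py <<'E'
# look.py tag side|top x0 y0 x1 y1 ... ; saves crop x4-6
import sys
from h import *
a=sys.argv[1:]; tag=a[0]; a=a[1:]; done={}
while a:
    n=a[0]; x0,y0,x1,y1=map(int,a[1:5]); a=a[5:]
    if n not in done: done[n]=get_image(n)[...,::-1].copy(); cv2.imwrite(f"pics/{tag}_{n}.png",done[n])
    k=min(800//(x1-x0),600//(y1-y0)); crop(done[n],x0,y0,x1,y1,k,f"pics/{tag}_{n}_{x0}.png"); print(n,x0,y0,"k",k)
E
python3 look.py l1 side 215 300 275 350 side 220 130 300 200 top 345 110 405 190 top 150 190 205 235; python3 go.py 606 -187 200 -78.5
```

```text
side 215 300 k 12
side 220 130 k 8
top 345 110 k 7
top 150 190 k 13
t 9.7833 p [507.7 133.5 199.8] yaw -78.81 tilt [ 0.0004 -0.0031] F [ 0.8 -1.1 -0.1] w 88.2
shift [333.4 -34.2   0.8] rot [ 0.01 -0.18 -0.31]
```

View pics/l1_side_215.png

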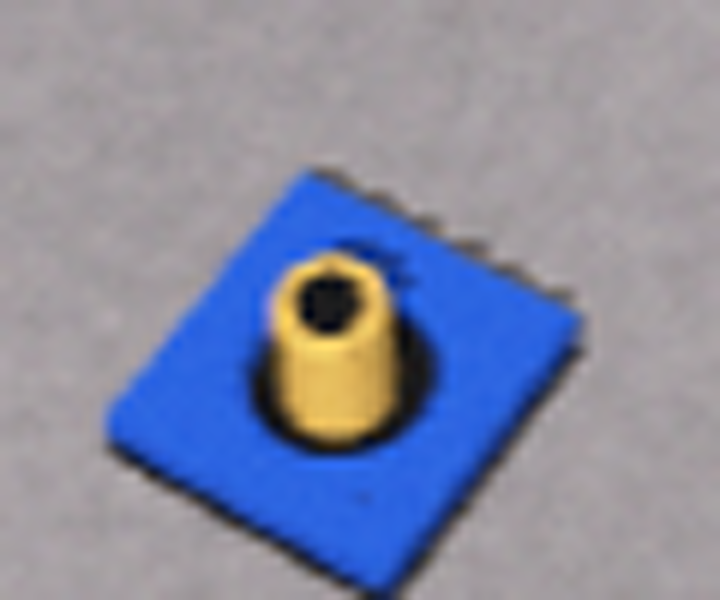

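View pics/l1_side_220.png

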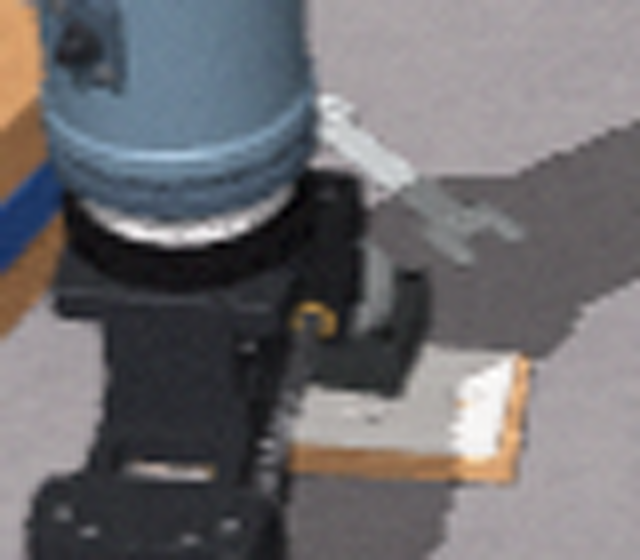

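View pics/l1_top_345.png

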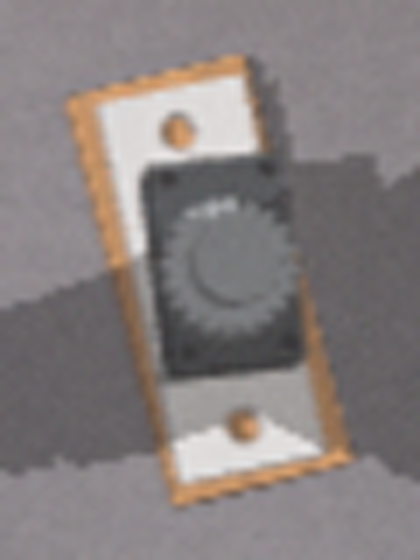

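View pics/l1_top_150.png

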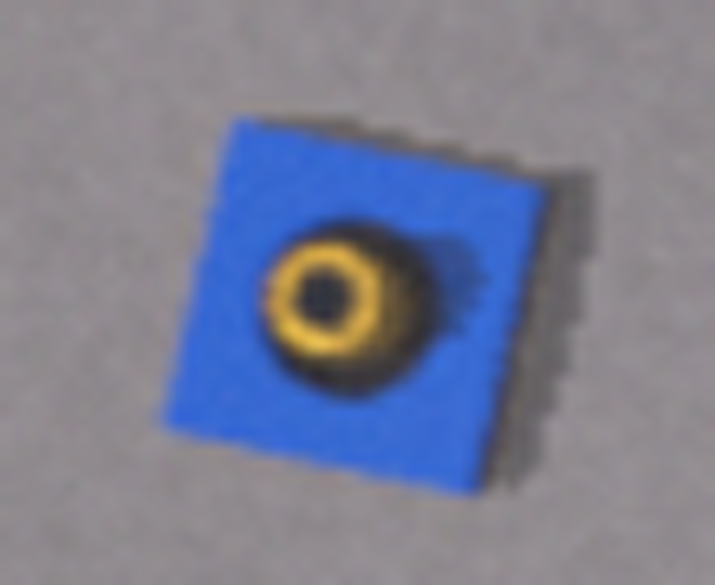

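Run:
```python
from h import *
T=lambda p:(np.array(p)+.5)/7-.5+(345,110)
print("hub98",onz("top",T((230,262)),.098)*1000,"disc84",onz("top",T((230,261)),.084)*1000)
C=[onz("top",T(p),.07)[:2]*1000 for p in((143,165),(283,155),(304,365),(165,378))]
C=np.array(C,np.float32);print(C.mean(0),cv2.minAreaRect(C))
h=[onz("top",T(p),.022)[:2]*1000 for p in((179,131),(244,424))];print(h,np.mean(h,0))
```

```text
hub98 [ 605.69975642 -185.91320826   98.        ] disc84 [ 608.7923044  -188.42651843   84.        ]
[ 609.6999  -188.41942] ((609.934814453125, -188.526123046875), (85.53703308105469, 55.63735580444336), 4.82285737991333)
[array([ 674.7964675 , -179.66066659]), array([ 553.52870854, -203.93890679])] [ 614.16258802 -191.79978669]
```

```bash
python3 go.py 606.5 -187.5 160 -78.5
```

```text
t 9.7833 p [507.7 133.5 199.8] yaw -78.81 tilt [ 0.0004 -0.0031] F [ 0.8 -1.1 -0.1] w 88.2
shift [333.9 -34.6  40.8] rot [ 0.01 -0.18 -0.31]
```

>>> carry_out(
  series=[
    {"tx":15,"ty":-2,"tz":0,"wx":0,"wy":0,"wz":-0.3,"grip":1},
    {"tx":45,"ty":-5,"tz":0,"wx":0,"wy":0,"wz":-0.3,"grip":1},
    {"tx":85,"ty":-9,"tz":0,"wx":0,"wy":0,"wz":-0.3,"grip":1},
    {"tx":125,"ty":-13,"tz":0,"wx":0,"wy":0,"wz":-0.3,"grip":1},
    {"tx":165,"ty":-17,"tz":0,"wx":0,"wy":0,"wz":-0.3,"grip":1},
    {"tx":205,"ty":-21,"tz":5,"wx":0,"wy":0,"wz":-0.3,"grip":1},
    {"tx":245,"ty":-25,"tz":10,"wx":0,"wy":0,"wz":-0.3,"grip":1},
    {"tx":280,"ty":-29,"tz":18,"wx":0,"wy":0,"wz":-0.3,"grip":1},
    {"tx":310,"ty":-32,"tz":28,"wx":0,"wy":0,"wz":-0.3,"grip":1},
    {"tx":328,"ty":-34,"tz":38,"wx":0,"wy":0,"wz":-0.3,"grip":1},
  ],
)

```text
time: 10.62
tool_pos: [0.6059, -0.1843, 0.1634]
eef_rot: [0.001, 0.774, -0.634, 0.002]
contact_force: [0.1, 0.1, 0.6]
gripper_width: 0.0878
```

```bash
python3 go.py 606.5 -187.5 86.5 -78.5
```

```text
t 10.6167 p [ 605.9 -184.3  163.4] yaw -78.62 tilt [ 0.0022 -0.0041] F [0.1 0.1 0.6] w 87.8
shift [ 2.9  0.2 76.9] rot [-0.08 -0.26 -0.12]
```

>>> carry_out(
  series=[
    {"tx":2.5,"ty":0.2,"tz":6,"wx":-0.1,"wy":-0.2,"wz":-0.1,"grip":1},
    {"tx":2.5,"ty":0.2,"tz":18,"wx":-0.1,"wy":-0.2,"wz":-0.1,"grip":1},
    {"tx":2.5,"ty":0.2,"tz":32,"wx":-0.1,"wy":-0.2,"wz":-0.1,"grip":1},
    {"tx":2.5,"ty":0.2,"tz":46,"wx":-0.1,"wy":-0.2,"wz":-0.1,"grip":1},
    {"tx":2.5,"ty":0.2,"tz":57,"wx":-0.1,"wy":-0.2,"wz":-0.1,"grip":1},
    {"tx":2.5,"ty":0.2,"tz":66,"wx":-0.1,"wy":-0.2,"wz":-0.1,"grip":1},
    {"tx":2.5,"ty":0.2,"tz":72,"wx":-0.1,"wy":-0.2,"wz":-0.1,"grip":1},
    {"tx":2.5,"ty":0.2,"tz":75,"wx":-0.1,"wy":-0.2,"wz":-0.1,"grip":1},
    {"tx":2.5,"ty":0.2,"tz":75,"wx":-0.1,"wy":-0.2,"wz":-0.1,"grip":1},
  ],
)

```text
time: 11.37
tool_pos: [0.6061, -0.1868, 0.0878]
eef_rot: [0.001, 0.774, -0.633, -0.0]
contact_force: [0.2, -0.0, -0.1]
gripper_width: 0.0883
```

```bash
python3 go.py 606.5 -187.5 86.5 -78.5; python3 look.py l2 side 220 130 300 200 top 345 110 405 190
```

```text
t 11.3667 p [ 606.1 -186.8   87.8] yaw -78.5 tilt [-0.001  -0.0008] F [ 0.2 -0.  -0.1] w 88.3
shift [ 0.8 -0.2  1.3] rot [ 0.06 -0.03 -0.  ]
side 220 130 k 8
top 345 110 k 7
```

View pics/l2_side_220.png

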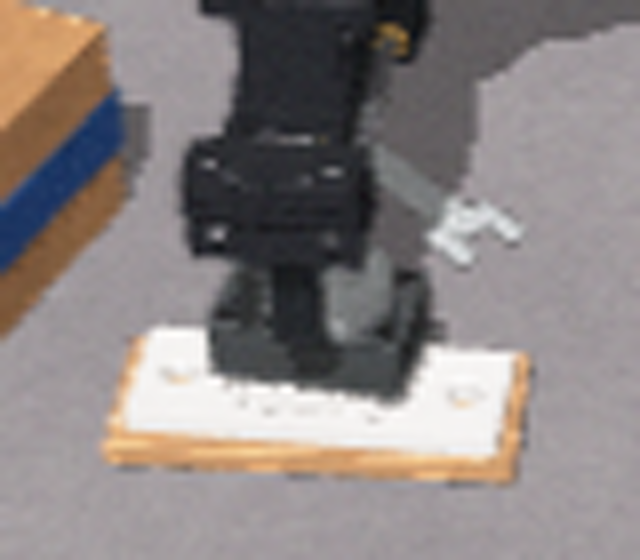

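>>> carry_out(
  series=[
    {"tx":0.5,"ty":0,"tz":0.8,"wx":0,"wy":0,"wz":0,"grip":0.3},
    {"tx":0.5,"ty":0,"tz":0.8,"wx":0,"wy":0,"wz":0,"grip":0},
    {"tx":0.5,"ty":0,"tz":0.8,"wx":0,"wy":0,"wz":0,"grip":-0.15},
    {"tx":0.5,"ty":0,"tz":0.8,"wx":0,"wy":0,"wz":0,"grip":-0.25},
    {"tx":0.5,"ty":0,"tz":0.8,"wx":0,"wy":0,"wz":0,"grip":-0.5},
    {"tx":0.5,"ty":0,"tz":0.8,"wx":0,"wy":0,"wz":0,"grip":-1},
    {"tx":0.5,"ty":0,"tz":0.8,"wx":0,"wy":0,"wz":0,"grip":-1},
    {"tx":0.5,"ty":0,"tz":0.8,"wx":0,"wy":0,"wz":0,"grip":-1},
    {"tx":0.5,"ty":0,"tz":0.8,"wx":0,"wy":0,"wz":0,"grip":-1},
    {"tx":0.5,"ty":0,"tz":0.8,"wx":0,"wy":0,"wz":0,"grip":-1},
  ],
  grip_force=35,
)

```text
time: 12.3
tool_pos: [0.6068, -0.1877, 0.088]
eef_rot: [0.0, 0.774, -0.633, 0.001]
contact_force: [0.2, 0.7, 0.4]
gripper_width: 0.0327
```

```bash
python3 go.py 606.5 -187.5 170 -78.5
```

```text
t 12.3 p [ 606.8 -187.7   88. ] yaw -78.52 tilt [ 0.0005 -0.0012] F [0.2 0.7 0.4] w 32.7
shift [ -0.1   0.3 -82. ] rot [-0.01 -0.07 -0.02]
```

>>> carry_out(
  series=[
    {"tx":0,"ty":0,"tz":-3,"wx":0,"wy":0,"wz":0,"grip":-1},
    {"tx":0,"ty":0,"tz":-10,"wx":0,"wy":0,"wz":0,"grip":-1},
    {"tx":0,"ty":0,"tz":-22,"wx":0,"wy":0,"wz":0,"grip":-1},
    {"tx":0,"ty":0,"tz":-38,"wx":0,"wy":0,"wz":0,"grip":-1},
    {"tx":0,"ty":0,"tz":-54,"wx":0,"wy":0,"wz":0,"grip":-1},
    {"tx":0,"ty":0,"tz":-66,"wx":0,"wy":0,"wz":0,"grip":-1},
    {"tx":0,"ty":0,"tz":-75,"wx":0,"wy":0,"wz":0,"grip":-1},
    {"tx":0,"ty":0,"tz":-80,"wx":0,"wy":0,"wz":0,"grip":-1},
  ],
)

```text
time: 12.97
tool_pos: [0.6074, -0.1877, 0.1698]
eef_rot: [-0.0, 0.774, -0.633, 0.002]
contact_force: [0.0, -0.2, -2.6]
gripper_width: 0.0327
```

```bash
python3 go.py 638.5 -3 120 -78.5; python3 look.py l3 side 200 110 310 200 top 345 110 405 190
```

```text
t 12.9667 p [ 607.4 -187.7  169.8] yaw -78.53 tilt [ 0.0025 -0.0017] F [ 0.  -0.2 -2.6] w 32.7
shift [-175.   -67.1   49.6] rot [-0.12 -0.13 -0.03]
side 200 110 k 6
top 345 110 k 7
```

View pics/l3_side_200.png

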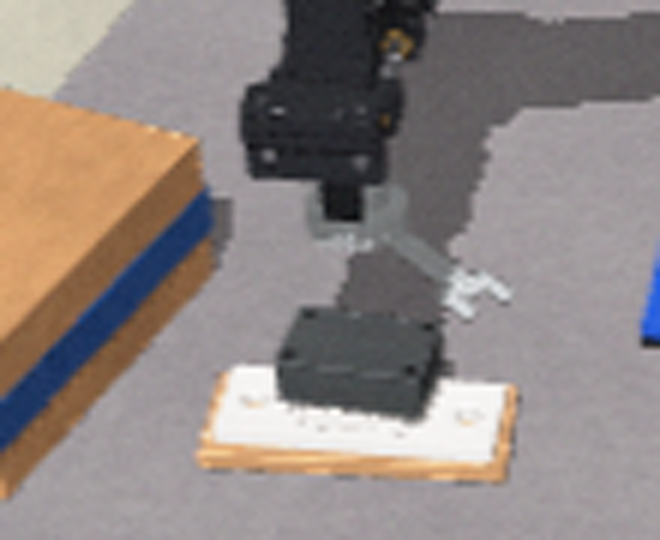

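>>> carry_out(
  series=[
    {"tx":-8,"ty":-3,"tz":0,"wx":0,"wy":0,"wz":0,"grip":-1},
    {"tx":-26,"ty":-10,"tz":0,"wx":0,"wy":0,"wz":0,"grip":-1},
    {"tx":-50,"ty":-19,"tz":0,"wx":0,"wy":0,"wz":0,"grip":-1},
    {"tx":-76,"ty":-29,"tz":4,"wx":0,"wy":0,"wz":0,"grip":-1},
    {"tx":-102,"ty":-39,"tz":10,"wx":0,"wy":0,"wz":0,"grip":-1},
    {"tx":-126,"ty":-48,"tz":20,"wx":0,"wy":0,"wz":0,"grip":-1},
    {"tx":-148,"ty":-56,"tz":30,"wx":0,"wy":0,"wz":0,"grip":-1},
    {"tx":-164,"ty":-63,"tz":40,"wx":0,"wy":0,"wz":0,"grip":-1},
    {"tx":-173,"ty":-66.5,"tz":50,"wx":0,"wy":0,"wz":0,"grip":-1},
    {"tx":-175,"ty":-67,"tz":55,"wx":0,"wy":0,"wz":0,"grip":-1},
  ],
)

```text
time: 13.9
tool_pos: [0.6371, 0.0004, 0.1116]
eef_rot: [0.0, 0.775, -0.631, -0.0]
contact_force: [-0.2, -0.0, -2.2]
gripper_width: 0.0329
```

```bash
python3 go.py 638 -3 35 -78.5 ; python3 look.py l4 side 180 150 300 240 top 345 110 405 190 top 250 90 350 170
```

```text
t 13.9 p [6.371e+02 4.000e-01 1.116e+02] yaw -78.31 tilt [-0.0009 -0.    ] F [-0.2 -0.  -2.2] w 32.9
shift [ 3.6 -0.2 76.6] rot [0.05 0.01 0.19]
side 180 150 k 6
top 345 110 k 7
top 250 90 k 7
```

View pics/l4_side_180.png

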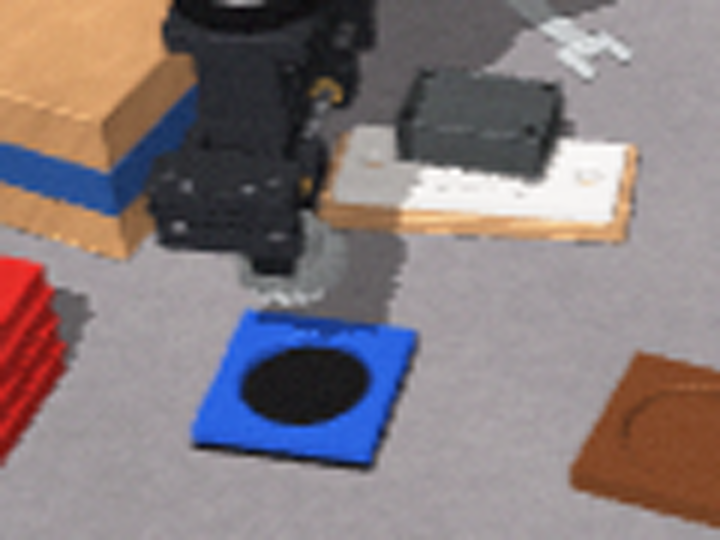

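View pics/l4_top_345.png

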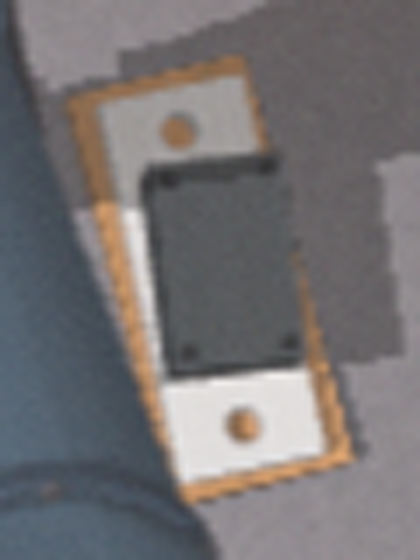

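>>> carry_out(
  series=[
    {"tx":1.5,"ty":0,"tz":5,"wx":0,"wy":0,"wz":0.2,"grip":-1},
    {"tx":3,"ty":0,"tz":16,"wx":0,"wy":0,"wz":0.2,"grip":-1},
    {"tx":3.3,"ty":0,"tz":30,"wx":0,"wy":0,"wz":0.2,"grip":-1},
    {"tx":3.3,"ty":0,"tz":44,"wx":0,"wy":0,"wz":0.2,"grip":-1},
    {"tx":3.3,"ty":0,"tz":57,"wx":0,"wy":0,"wz":0.2,"grip":-1},
    {"tx":3.3,"ty":0,"tz":67,"wx":0,"wy":0,"wz":0.2,"grip":-1},
    {"tx":3.3,"ty":0,"tz":74,"wx":0,"wy":0,"wz":0.2,"grip":-1},
    {"tx":3.3,"ty":0,"tz":78,"wx":0,"wy":0,"wz":0.2,"grip":-1},
    {"tx":3.3,"ty":0,"tz":80,"wx":0,"wy":0,"wz":0.2,"grip":-1},
    {"tx":3.3,"ty":0,"tz":80,"wx":0,"wy":0,"wz":0.2,"grip":-1},
  ],
)

```text
time: 14.83
tool_pos: [0.6375, -0.0065, 0.0319]
eef_rot: [0.001, 0.773, -0.634, 0.0]
contact_force: [0.6, 0.2, -3.8]
gripper_width: 0.033
```

```bash
python3 go.py 638 -3 24 -78.5 ; python3 look.py l5 side 180 150 300 240
```

```text
t 14.8333 p [637.5  -6.5  31.9] yaw -78.69 tilt [-0.0013 -0.0022] F [ 0.6  0.2 -3.8] w 33.0
shift [-3.4 -1.2  7.9] rot [ 0.1  -0.11 -0.19]
side 180 150 k 6
```

View pics/l5_side_180.png

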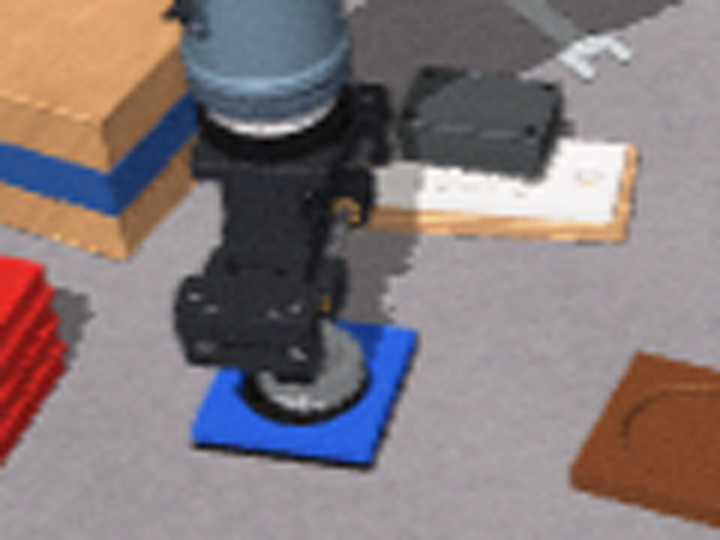

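>>> carry_out(
  series=[
    {"tx":-2,"ty":-1,"tz":0,"wx":0,"wy":0,"wz":0,"grip":-1},
    {"tx":-3,"ty":-1,"tz":1,"wx":0,"wy":0,"wz":0,"grip":-1},
    {"tx":-3,"ty":-1,"tz":2.5,"wx":0,"wy":0,"wz":0,"grip":-1},
    {"tx":-3,"ty":-1,"tz":4,"wx":0,"wy":0,"wz":0,"grip":-1},
    {"tx":-3,"ty":-1,"tz":5,"wx":0,"wy":0,"wz":0,"grip":-1},
    {"tx":-3,"ty":-1,"tz":5,"wx":0,"wy":0,"wz":0,"grip":-1},
  ],
)

```text
time: 15.38
tool_pos: [0.638, -0.0035, 0.027]
eef_rot: [0.001, 0.773, -0.634, 0.0]
contact_force: [0.5, 0.8, -2.7]
gripper_width: 0.0325
```

```bash
python3 go.py 638 -3 24 -78.5
```

```text
t 15.3833 p [638.   -3.5  27. ] yaw -78.7 tilt [-0.0011 -0.0023] F [ 0.5  0.8 -2.7] w 32.5
shift [-0.5 -0.1  3. ] rot [ 0.09 -0.12 -0.2 ]
```

>>> carry_out(
  series=[
    {"tx":-0.5,"ty":0,"tz":1,"wx":0.1,"wy":-0.1,"wz":0,"grip":-1},
    {"tx":-0.5,"ty":0,"tz":2,"wx":0.1,"wy":-0.1,"wz":0,"grip":-1},
    {"tx":-0.5,"ty":0,"tz":2.7,"wx":0.1,"wy":-0.1,"wz":0,"grip":-1},
    {"tx":-0.5,"ty":0,"tz":3.3,"wx":0.1,"wy":-0.1,"wz":0,"grip":-1},
    {"tx":-0.5,"ty":0,"tz":3.3,"wx":0.1,"wy":-0.1,"wz":0,"grip":-1},
  ],
)

```text
time: 15.8
tool_pos: [0.6378, -0.0031, 0.024]
eef_rot: [0.0, 0.773, -0.634, 0.0]
contact_force: [-0.8, -0.3, 0.7]
gripper_width: 0.033
```

```bash
python3 go.py 638 -3 24 -78.5
```

```text
t 15.8 p [637.8  -3.1  24. ] yaw -78.7 tilt [-0.0001 -0.0004] F [-0.8 -0.3  0.7] w 33.0
shift [-0.1 -0.2 -0. ] rot [ 0.01 -0.02 -0.2 ]
```

Force went from −2.7 to +0.7: the gear is on the floor. Release and rise.

>>> carry_out(
  series=[
    {"tx":0,"ty":0,"tz":0.2,"wx":0,"wy":0,"wz":0,"grip":-0.3},
    {"tx":0,"ty":0,"tz":0.2,"wx":0,"wy":0,"wz":0,"grip":-0.15},
    {"tx":0,"ty":0,"tz":0.2,"wx":0,"wy":0,"wz":0,"grip":0},
    {"tx":0,"ty":0,"tz":0,"wx":0,"wy":0,"wz":0,"grip":0.3},
    {"tx":0,"ty":0,"tz":-6,"wx":0,"wy":0,"wz":0,"grip":0.3},
    {"tx":0,"ty":0,"tz":-20,"wx":0,"wy":0,"wz":0,"grip":0.3},
    {"tx":0,"ty":0,"tz":-45,"wx":0,"wy":0,"wz":0,"grip":0.5},
    {"tx":0,"ty":0,"tz":-75,"wx":0,"wy":0,"wz":0,"grip":1},
    {"tx":0,"ty":0,"tz":-105,"wx":0,"wy":0,"wz":0,"grip":1},
    {"tx":0,"ty":0,"tz":-125,"wx":0,"wy":0,"wz":0,"grip":1},
  ],
)

```text
time: 16.63
tool_pos: [0.6393, -0.0029, 0.1535]
eef_rot: [-0.001, 0.773, -0.634, 0.002]
contact_force: [0.0, 0.7, -0.3]
gripper_width: 0.0818
```

```bash
python3 look.py l6 side 180 150 300 240; python3 go.py
python3 - <<'E'
from h import *
t=cv2.imread("pics/l4_top.png"); 
g=t[110:190,345:405].max(2).astype(int)
H=cv2.cvtColor(t,cv2.COLOR_BGR2HSV)
for y,x in((150,377),(145,370),(120,372),(165,372),(150,392),(140,395)): print((y,x),t[y,x],H[y,x])
E
```

```text
side 180 150 k 6
t 16.6833 p [641.4  -2.9 156.9] yaw -78.71 tilt [0.0099 0.0001] F [ 1.8 -0.5  1.6] w 85.7
(150, 377) [92 89 87] [108  14  92]
(145, 370) [92 87 86] [115  17  92]
(120, 372) [ 80 108 143] [ 13 112 143]
(165, 372) [222 223 226] [  8   5 226]
(150, 392) [102 100 103] [160   7 103]
(140, 395) [103 101 103] [150   5 103]
```

View pics/l6_side_180.png

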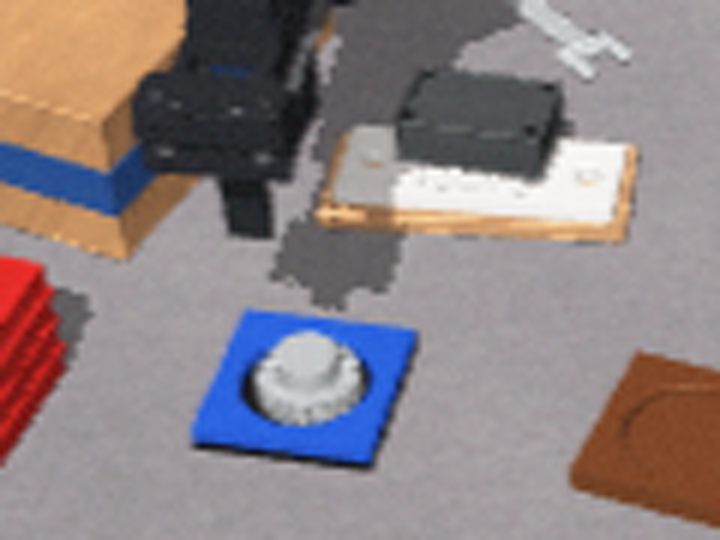

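Run:
```python
from h import *
T=lambda p:(np.array(p)+.5)/7-.5+(345,110)
S=lambda p:(np.array(p)+.5)/6-.5+(180,150)
P=[]
for a,b in(((400,118),(144,163)),((420,69),(281,153)),((562,83),(304,360)),((547,142),(166,378))):
    p,e=tri(S(a),T(b)); P.append(p*1000); print(np.round(p*1000,1),round(e*1000,1),np.round(onz("side",S(a),.07)*1000,1),np.round(onz("top",T(b),.07)*1000,1))
P=np.array(P); print(P.mean(0),cv2.minAreaRect(P[:,:2].astype(np.float32)))
for n,f in(("side",[S(q) for q in((400,118),(420,69),(562,83),(547,142))]),("top",[T(q) for q in((144,163),(281,153),(304,360),(166,378))])):
    Q=np.array([onz(n,q,.07)[:2]*1000 for q in f],np.float32); print(n,Q.mean(0),cv2.minAreaRect(Q))
```

```text
[ 646.9 -158.    73.8] 6.8 [ 645.5 -163.    70. ] [ 651.  -157.6   70. ]
[ 654.8 -212.8   66.7] 1.1 [ 652.3 -208.7   70. ] [ 654.6 -212.    70. ]
[ 570.9 -219.2   71.5] 1.2 [ 571.  -221.2   70. ] [ 571.8 -219.4   70. ]
[ 562.1 -165.2   72. ] 5.4 [ 560.3 -168.1   70. ] [ 565.  -164.8   70. ]
[ 608.6715272  -188.81976903   70.98866749] ((608.4505615234375, -188.9980010986328), (88.44950103759766, 55.20644760131836), 4.836461544036865)
side [ 607.31    -190.25606] ((606.4576416015625, -188.3700408935547), (84.99703216552734, 54.191162109375), 8.763626098632812)
top [ 610.5995  -188.43683] ((610.2781372070312, -188.58645629882812), (86.33602142333984, 54.94664001464844), 4.767654895782471)
```

```bash
python3 go.py 608.5 -189 130 -85
```

```text
t 16.6833 p [641.4  -2.9 156.9] yaw -78.71 tilt [0.0099 0.0001] F [ 1.8 -0.5  1.6] w 85.7
shift [176.   69.   26.6] rot [-0.56 -0.08  6.29]
```

>>> carry_out(
  series=[
    {"tx":10,"ty":4,"tz":0,"wx":-0.5,"wy":0,"wz":1,"grip":1},
    {"tx":30,"ty":12,"tz":0,"wx":-0.5,"wy":0,"wz":2,"grip":1},
    {"tx":58,"ty":23,"tz":0,"wx":-0.5,"wy":0,"wz":3,"grip":1},
    {"tx":88,"ty":35,"tz":2,"wx":-0.5,"wy":0,"wz":4,"grip":1},
    {"tx":118,"ty":46,"tz":6,"wx":-0.5,"wy":0,"wz":5,"grip":1},
    {"tx":145,"ty":57,"tz":12,"wx":-0.5,"wy":0,"wz":6,"grip":1},
    {"tx":164,"ty":64,"tz":18,"wx":-0.5,"wy":0,"wz":6.3,"grip":1},
    {"tx":173,"ty":68,"tz":24,"wx":-0.5,"wy":0,"wz":6.3,"grip":1},
    {"tx":176,"ty":69,"tz":26.6,"wx":-0.5,"wy":0,"wz":6.3,"grip":1},
    {"tx":176,"ty":69,"tz":26.6,"wx":-0.5,"wy":0,"wz":6.3,"grip":1},
  ],
)

```text
time: 17.52
tool_pos: [0.6077, -0.1891, 0.1292]
eef_rot: [0.0, 0.737, -0.676, 0.0]
contact_force: [-1.0, 0.1, -0.1]
gripper_width: 0.088
```

```bash
python3 go.py 608.5 -189 53.5 -85
```

```text
t 17.5167 p [ 607.7 -189.1  129.2] yaw -85.07 tilt [-0.0004 -0.0005] F [-1.   0.1 -0.1] w 88.0
shift [-0.  -0.8 75.7] rot [ 0.03 -0.03 -0.07]
```

>>> carry_out(
  series=[
    {"tx":0,"ty":-0.5,"tz":5,"wx":0,"wy":0,"wz":0,"grip":1},
    {"tx":0,"ty":-0.5,"tz":15,"wx":0,"wy":0,"wz":0,"grip":1},
    {"tx":0,"ty":-0.5,"tz":29,"wx":0,"wy":0,"wz":0,"grip":1},
    {"tx":0,"ty":-0.5,"tz":43,"wx":0,"wy":0,"wz":0,"grip":1},
    {"tx":0,"ty":-0.5,"tz":55,"wx":0,"wy":0,"wz":0,"grip":1},
    {"tx":0,"ty":-0.5,"tz":65,"wx":0,"wy":0,"wz":0,"grip":1},
    {"tx":0,"ty":-0.5,"tz":72,"wx":0,"wy":0,"wz":0,"grip":1},
    {"tx":0,"ty":-0.5,"tz":75.5,"wx":0,"wy":0,"wz":0,"grip":1},
    {"tx":0,"ty":-0.5,"tz":75.5,"wx":0,"wy":0,"wz":0,"grip":1},
  ],
)

```text
time: 18.27
tool_pos: [0.6077, -0.1889, 0.0526]
eef_rot: [0.001, 0.737, -0.676, -0.001]
contact_force: [-0.4, 0.2, 0.7]
gripper_width: 0.088
```

```bash
python3 go.py 608.5 -189 53.5 -85;  python3 look.py l7 side 220 130 300 200 top 345 110 405 190
```

```text
t 18.2667 p [ 607.7 -188.9   52.6] yaw -85.07 tilt [-0.0018 -0.0001] F [-0.4  0.2  0.7] w 88.0
shift [ 0.2 -0.8 -0.9] rot [ 0.1   0.   -0.07]
side 220 130 k 8
top 345 110 k 7
```

View pics/l7_side_220.png

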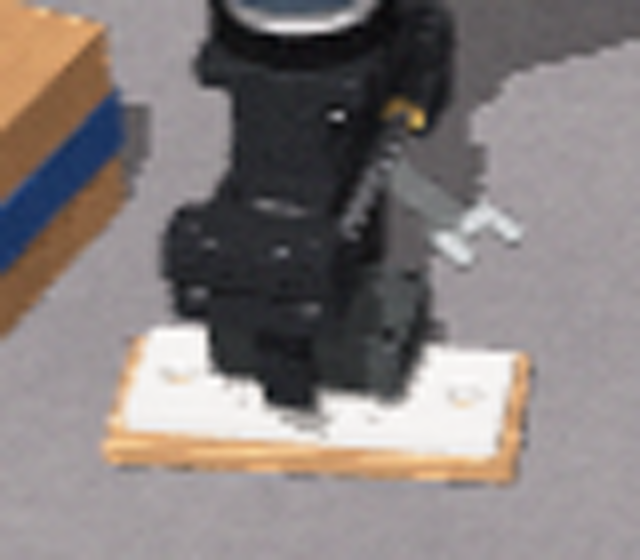

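Finger stands clear on the near side of the block (crop ~(292,380)). Close at 50 N.

>>> carry_out(
  series=[
    {"tx":0,"ty":-0.5,"tz":-0.6,"wx":0.1,"wy":0,"wz":0,"grip":0.6},
    {"tx":0,"ty":-0.5,"tz":-0.6,"wx":0.1,"wy":0,"wz":0,"grip":0.4},
    {"tx":0,"ty":-0.5,"tz":-0.6,"wx":0.1,"wy":0,"wz":0,"grip":0.3},
    {"tx":0,"ty":-0.5,"tz":-0.6,"wx":0.1,"wy":0,"wz":0,"grip":0.22},
    {"tx":0,"ty":-0.5,"tz":-0.6,"wx":0.1,"wy":0,"wz":0,"grip":0},
    {"tx":0,"ty":-0.5,"tz":-0.6,"wx":0.1,"wy":0,"wz":0,"grip":-1},
    {"tx":0,"ty":-0.5,"tz":-0.6,"wx":0.1,"wy":0,"wz":0,"grip":-1},
    {"tx":0,"ty":-0.5,"tz":-0.6,"wx":0.1,"wy":0,"wz":0,"grip":-1},
    {"tx":0,"ty":-0.5,"tz":-0.6,"wx":0.1,"wy":0,"wz":0,"grip":-1},
  ],
  grip_force=50,
)

```text
time: 19.12
tool_pos: [0.6091, -0.1893, 0.0547]
eef_rot: [-0.0, 0.737, -0.676, 0.001]
contact_force: [-0.4, -0.3, 3.1]
gripper_width: 0.0535
```

```bash
python3 go.py 608.5 -189 150 -85
```

```text
t 19.1167 p [ 609.1 -189.3   54.7] yaw -85.08 tilt [ 0.002  -0.0007] F [-0.4 -0.3  3.1] w 53.5
shift [ -0.3   0.4 -95.3] rot [-0.11 -0.05 -0.08]
```

>>> carry_out(
  series=[
    {"tx":0,"ty":0,"tz":-2,"wx":0,"wy":0,"wz":0,"grip":-1},
    {"tx":0,"ty":0,"tz":-6,"wx":0,"wy":0,"wz":0,"grip":-1},
    {"tx":0,"ty":0,"tz":-14,"wx":0,"wy":0,"wz":0,"grip":-1},
    {"tx":0,"ty":0,"tz":-26,"wx":0,"wy":0,"wz":0,"grip":-1},
    {"tx":0,"ty":0,"tz":-40,"wx":0,"wy":0,"wz":0,"grip":-1},
    {"tx":0,"ty":0,"tz":-54,"wx":0,"wy":0,"wz":0,"grip":-1},
    {"tx":0,"ty":0,"tz":-66,"wx":0,"wy":0,"wz":0,"grip":-1},
    {"tx":0,"ty":0,"tz":-75,"wx":0,"wy":0,"wz":0,"grip":-1},
    {"tx":0,"ty":0,"tz":-80,"wx":0,"wy":0,"wz":0,"grip":-1},
    {"tx":0,"ty":0,"tz":-80,"wx":0,"wy":0,"wz":0,"grip":-1},
  ],
)

```text
time: 19.95
tool_pos: [0.6098, -0.1895, 0.1364]
eef_rot: [-0.001, 0.737, -0.676, 0.002]
contact_force: [0.5, -0.1, -5.0]
gripper_width: 0.0536
```

```bash
python3 go.py 431.3 -377.7 110 -81;  python3 look.py l8 side 200 110 310 200
```

```text
t 19.95 p [ 609.8 -189.5  136.4] yaw -85.09 tilt [ 0.0045 -0.0014] F [ 0.5 -0.1 -5. ] w 53.6
shift [172.2 194.1  25.9] rot [-0.24 -0.11 -4.09]
side 200 110 k 6
```

View pics/l8_side_200.png

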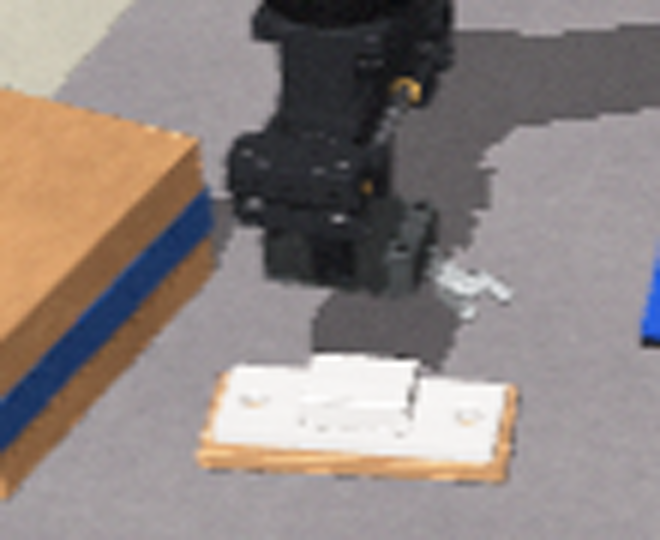

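>>> carry_out(
  series=[
    {"tx":5,"ty":6,"tz":0,"wx":0,"wy":0,"wz":0,"grip":-1},
    {"tx":18,"ty":20,"tz":0,"wx":-0.2,"wy":0,"wz":-0.5,"grip":-1},
    {"tx":38,"ty":43,"tz":0,"wx":-0.2,"wy":0,"wz":-1,"grip":-1},
    {"tx":60,"ty":68,"tz":0,"wx":-0.2,"wy":0,"wz":-1.5,"grip":-1},
    {"tx":84,"ty":95,"tz":0,"wx":-0.2,"wy":0,"wz":-2.2,"grip":-1},
    {"tx":108,"ty":122,"tz":3,"wx":-0.2,"wy":0,"wz":-3,"grip":-1},
    {"tx":130,"ty":147,"tz":9,"wx":-0.2,"wy":0,"wz":-3.6,"grip":-1},
    {"tx":150,"ty":169,"tz":16,"wx":-0.2,"wy":0,"wz":-4.1,"grip":-1},
    {"tx":164,"ty":185,"tz":22,"wx":-0.2,"wy":0,"wz":-4.1,"grip":-1},
    {"tx":171,"ty":193,"tz":26,"wx":-0.2,"wy":0,"wz":-4.1,"grip":-1},
  ],
)

```text
time: 20.83
tool_pos: [0.427, -0.3793, 0.1076]
eef_rot: [0.002, 0.759, -0.651, -0.001]
contact_force: [-0.2, 0.1, -5.2]
gripper_width: 0.0538
```

>>> carry_out(
  series=[
    {"tx":0,"ty":0,"tz":0,"wx":0,"wy":0,"wz":0,"grip":-1},
    {"tx":0,"ty":0,"tz":0,"wx":0,"wy":0,"wz":0,"grip":-1},
    {"tx":0,"ty":0,"tz":0,"wx":0,"wy":0,"wz":0,"grip":-1},
  ],
)

```text
time: 21.08
tool_pos: [0.4283, -0.3779, 0.1077]
eef_rot: [0.001, 0.759, -0.651, -0.001]
contact_force: [0.0, 0.5, -4.5]
gripper_width: 0.0538
```

```bash
python3 go.py 431.3 -377.7 45 -81;  python3 look.py l9 side 280 110 380 185 top 400 170 480 240
```

```text
t 21.0833 p [ 428.3 -377.9  107.7] yaw -81.18 tilt [-0.0034 -0.0007] F [ 0.   0.5 -4.5] w 53.8
shift [ 0.2 -3.2 62.6] rot [ 0.2  -0.01 -0.18]
side 280 110 k 8
top 400 170 k 8
```

View pics/l9_side_280.png

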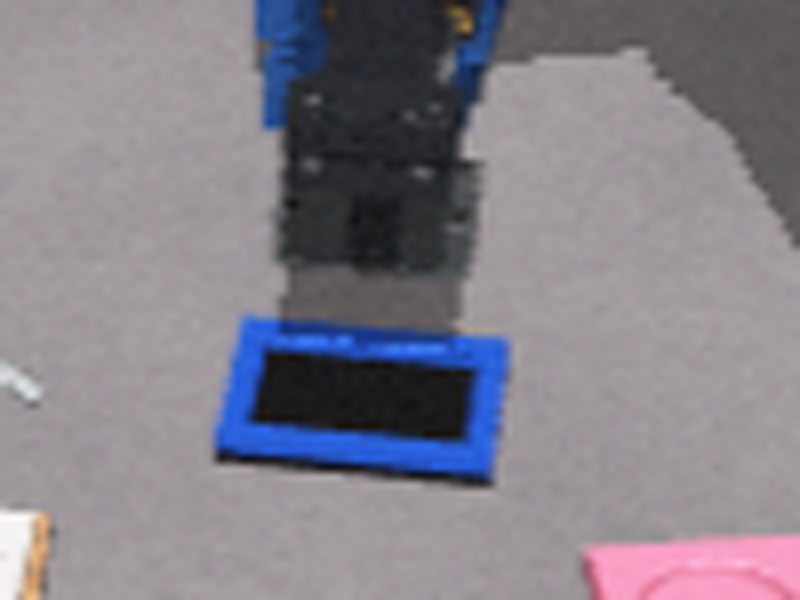

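View pics/l9_top_400.png

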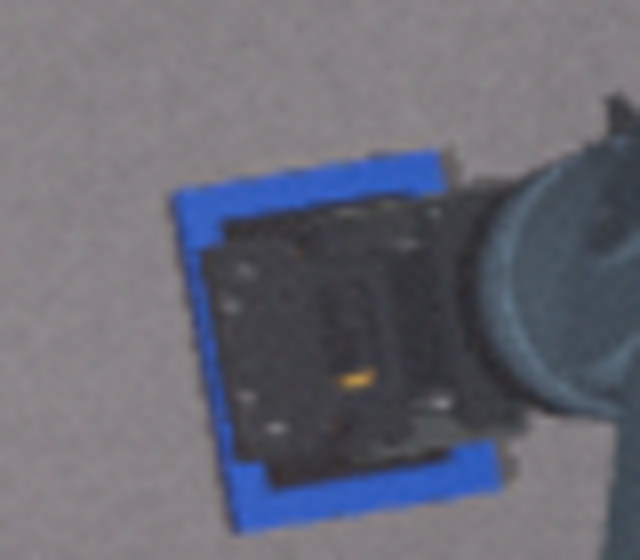

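>>> carry_out(
  series=[
    {"tx":0,"ty":-1.5,"tz":5,"wx":0.1,"wy":0,"wz":-0.2,"grip":-1},
    {"tx":0,"ty":-3,"tz":15,"wx":0.1,"wy":0,"wz":-0.2,"grip":-1},
    {"tx":0,"ty":-3,"tz":28,"wx":0.1,"wy":0,"wz":-0.2,"grip":-1},
    {"tx":0,"ty":-3,"tz":42,"wx":0.1,"wy":0,"wz":-0.2,"grip":-1},
    {"tx":0,"ty":-3,"tz":54,"wx":0.1,"wy":0,"wz":-0.2,"grip":-1},
    {"tx":0,"ty":-3,"tz":63,"wx":0.1,"wy":0,"wz":-0.2,"grip":-1},
    {"tx":0,"ty":-3,"tz":70,"wx":0.1,"wy":0,"wz":-0.2,"grip":-1},
    {"tx":0,"ty":-3,"tz":73,"wx":0.1,"wy":0,"wz":-0.2,"grip":-1},
    {"tx":0,"ty":-3,"tz":73,"wx":0.1,"wy":0,"wz":-0.2,"grip":-1},
    {"tx":0,"ty":-3,"tz":73,"wx":0.1,"wy":0,"wz":-0.2,"grip":-1},
  ],
)

```text
time: 22.02
tool_pos: [0.4319, -0.3775, 0.0351]
eef_rot: [0.001, 0.761, -0.649, 0.0]
contact_force: [0.5, -0.9, -3.8]
gripper_width: 0.0535
```

```bash
python3 go.py 431.3 -377.7 18.7 -81;  python3 look.py l10 side 280 110 380 185 top 400 170 480 240
```

```text
t 22.0167 p [ 431.9 -377.5   35.1] yaw -80.91 tilt [-0.0008 -0.0011] F [ 0.5 -0.9 -3.8] w 53.5
shift [ 0.1  0.6 16.4] rot [ 0.06 -0.06  0.09]
side 280 110 k 8
top 400 170 k 8
```

View pics/l10_side_280.png

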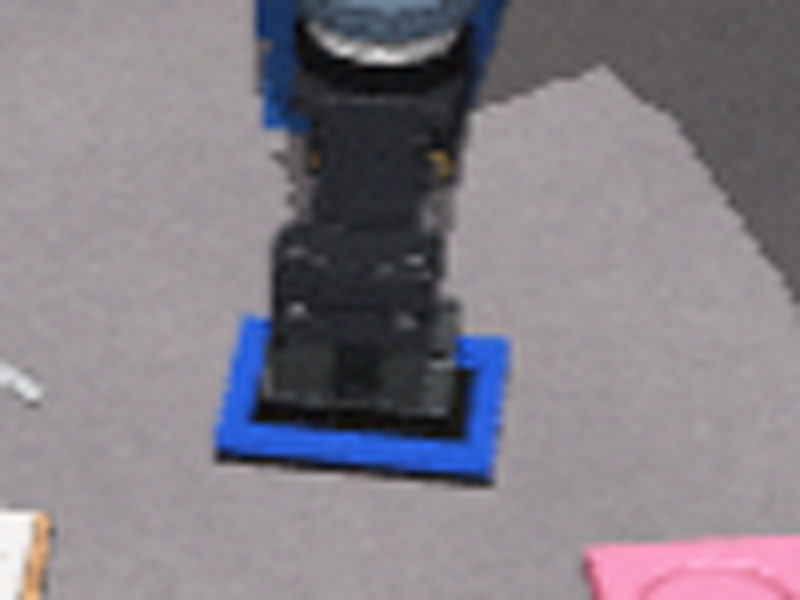

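View pics/l10_top_400.png

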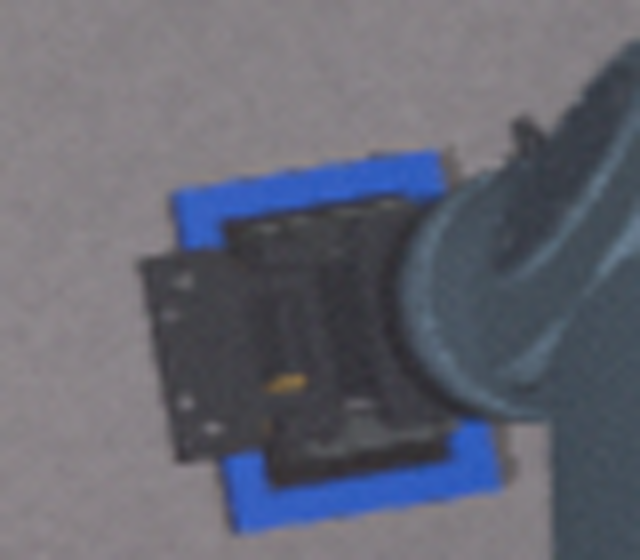

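>>> carry_out(
  series=[
    {"tx":0,"ty":0.5,"tz":2,"wx":0,"wy":0,"wz":0.1,"grip":-1},
    {"tx":0,"ty":0.5,"tz":5,"wx":0,"wy":0,"wz":0.1,"grip":-1},
    {"tx":0,"ty":0.5,"tz":8,"wx":0,"wy":0,"wz":0.1,"grip":-1},
    {"tx":0,"ty":0.5,"tz":11,"wx":0,"wy":0,"wz":0.1,"grip":-1},
    {"tx":0,"ty":0.5,"tz":13,"wx":0,"wy":0,"wz":0.1,"grip":-1},
    {"tx":0,"ty":0.5,"tz":14,"wx":0,"wy":0,"wz":0.1,"grip":-1},
    {"tx":0,"ty":0.5,"tz":15,"wx":0,"wy":0,"wz":0.1,"grip":-1},
    {"tx":0,"ty":0.5,"tz":15,"wx":0,"wy":0,"wz":0.1,"grip":-1},
    {"tx":0,"ty":0.5,"tz":15,"wx":0,"wy":0,"wz":0.1,"grip":-1},
  ],
)

```text
time: 22.87
tool_pos: [0.4317, -0.3779, 0.0206]
eef_rot: [0.001, 0.76, -0.65, 0.001]
contact_force: [-0.3, 0.7, -5.9]
gripper_width: 0.0537
```

```bash
python3 go.py 431.3 -377.7 18.7 -81
```

```text
t 22.8667 p [ 431.7 -377.9   20.6] yaw -81.01 tilt [-0.0001 -0.0017] F [-0.3  0.7 -5.9] w 53.7
shift [-0.2  0.3  1.9] rot [ 0.02 -0.09 -0.01]
```

>>> carry_out(
  series=[
    {"tx":0,"ty":0,"tz":0.7,"wx":0,"wy":-0.1,"wz":0,"grip":-1},
    {"tx":0,"ty":0,"tz":1.4,"wx":0,"wy":-0.1,"wz":0,"grip":-1},
    {"tx":0,"ty":0,"tz":2,"wx":0,"wy":-0.1,"wz":0,"grip":-1},
    {"tx":0,"ty":0,"tz":2.3,"wx":0,"wy":-0.1,"wz":0,"grip":-1},
    {"tx":0,"ty":0,"tz":2.3,"wx":0,"wy":-0.1,"wz":0,"grip":-1},
  ],
)

```text
time: 23.28
tool_pos: [0.4317, -0.378, 0.0187]
eef_rot: [0.0, 0.76, -0.65, -0.0]
contact_force: [-1.2, 0.8, 1.9]
gripper_width: 0.0534
```

```bash
python3 go.py 431.3 -377.7 18.7 -81
```

```text
t 23.2833 p [ 431.7 -378.    18.7] yaw -81.02 tilt [-0.0003 -0.0001] F [-1.2  0.8  1.9] w 53.4
shift [-0.3  0.3 -0. ] rot [ 0.02 -0.   -0.02]
```

Floor contact (force −5.9 → +1.9 N). Release and rise.

>>> carry_out(
  series=[
    {"tx":0,"ty":0,"tz":0,"wx":0,"wy":0,"wz":0,"grip":0.3},
    {"tx":0,"ty":0,"tz":0,"wx":0,"wy":0,"wz":0,"grip":0.45},
    {"tx":0,"ty":0,"tz":0,"wx":0,"wy":0,"wz":0,"grip":0.7},
    {"tx":0,"ty":0,"tz":0,"wx":0,"wy":0,"wz":0,"grip":0.7},
    {"tx":0,"ty":0,"tz":-5,"wx":0,"wy":0,"wz":0,"grip":0.7},
    {"tx":0,"ty":0,"tz":-18,"wx":0,"wy":0,"wz":0,"grip":1},
    {"tx":0,"ty":0,"tz":-40,"wx":0,"wy":0,"wz":0,"grip":1},
    {"tx":0,"ty":0,"tz":-65,"wx":0,"wy":0,"wz":0,"grip":1},
    {"tx":0,"ty":0,"tz":-85,"wx":0,"wy":0,"wz":0,"grip":1},
    {"tx":0,"ty":0,"tz":-95,"wx":0,"wy":0,"wz":0,"grip":1},
  ],
)

```text
time: 24.12
tool_pos: [0.4331, -0.379, 0.1173]
eef_rot: [0.0, 0.76, -0.65, 0.002]
contact_force: [0.7, -0.6, -0.1]
gripper_width: 0.088
```

```bash
python3 go.py 612 -191.5 110 -78.5;  python3 look.py l11 side 280 110 380 185 side 220 130 300 200 top 345 110 405 190 top 400 170 480 240
```

```text
t 24.1167 p [ 433.1 -379.   117.3] yaw -81.02 tilt [ 0.0034 -0.0031] F [ 0.7 -0.6 -0.1] w 88.0
shift [-157.4 -206.     7.4] rot [-0.16 -0.21 -2.52]
side 280 110 k 8
side 220 130 k 8
top 345 110 k 7
top 400 170 k 8
```

View pics/l11_side_280.png

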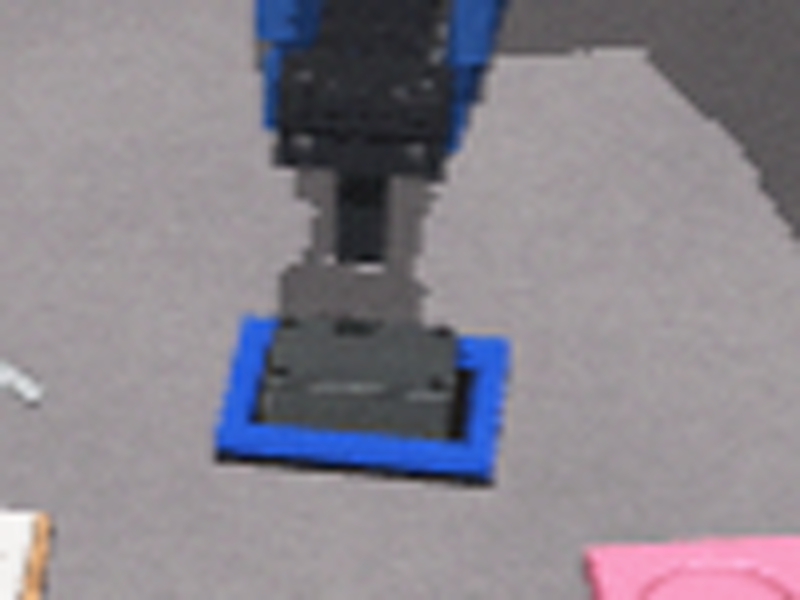

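View pics/l11_side_220.png

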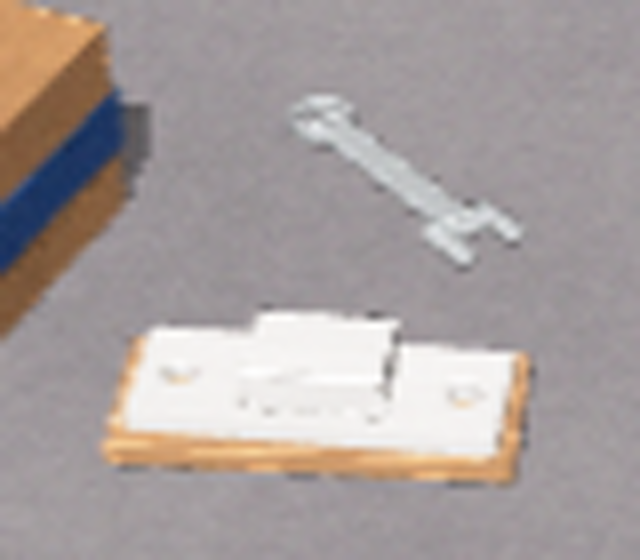

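View pics/l11_top_345.png

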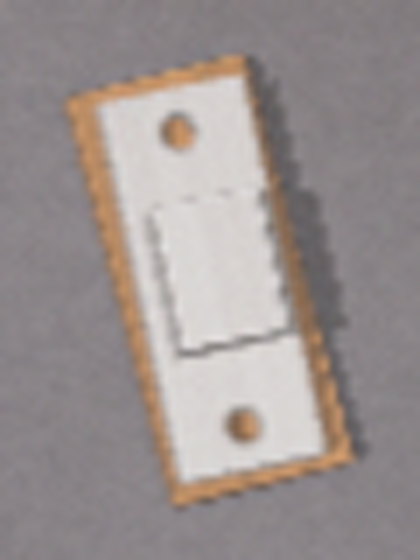

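>>> carry_out(
  series=[
    {"tx":-6,"ty":-8,"tz":0,"wx":-0.1,"wy":-0.2,"wz":0,"grip":1},
    {"tx":-20,"ty":-27,"tz":0,"wx":-0.1,"wy":-0.2,"wz":-0.4,"grip":1},
    {"tx":-42,"ty":-55,"tz":0,"wx":-0.1,"wy":-0.2,"wz":-0.8,"grip":1},
    {"tx":-66,"ty":-86,"tz":0,"wx":-0.1,"wy":-0.2,"wz":-1.2,"grip":1},
    {"tx":-90,"ty":-117,"tz":0,"wx":-0.1,"wy":-0.2,"wz":-1.6,"grip":1},
    {"tx":-113,"ty":-147,"tz":0,"wx":-0.1,"wy":-0.2,"wz":-2,"grip":1},
    {"tx":-133,"ty":-174,"tz":2,"wx":-0.1,"wy":-0.2,"wz":-2.5,"grip":1},
    {"tx":-148,"ty":-194,"tz":5,"wx":-0.1,"wy":-0.2,"wz":-2.5,"grip":1},
    {"tx":-156,"ty":-204,"tz":7,"wx":-0.1,"wy":-0.2,"wz":-2.5,"grip":1},
    {"tx":-157.4,"ty":-206,"tz":7.4,"wx":-0.1,"wy":-0.2,"wz":-2.5,"grip":1},
  ],
)

```text
time: 25.05
tool_pos: [0.6128, -0.1873, 0.107]
eef_rot: [-0.001, 0.776, -0.631, -0.001]
contact_force: [-0.3, 0.2, 0.1]
gripper_width: 0.0881
```

>>> carry_out(
  series=[
    {"tx":0,"ty":0,"tz":0,"wx":0,"wy":0,"wz":0,"grip":1},
    {"tx":0,"ty":0,"tz":0,"wx":0,"wy":0,"wz":0,"grip":1},
    {"tx":0,"ty":0,"tz":0,"wx":0,"wy":0,"wz":0,"grip":1},
  ],
)

```text
time: 25.3
tool_pos: [0.6114, -0.1892, 0.1067]
eef_rot: [-0.0, 0.775, -0.632, -0.001]
contact_force: [0.3, -0.6, 1.1]
gripper_width: 0.088
```

```bash
python3 go.py 612 -191.8 25 -78.5
```

```text
t 25.3 p [ 611.4 -189.2  106.7] yaw -78.4 tilt [-0.0022  0.0018] F [ 0.3 -0.6  1.1] w 88.0
shift [ 2.8 -0.2 81.7] rot [0.1  0.13 0.1 ]
```

>>> carry_out(
  series=[
    {"tx":1.5,"ty":0,"tz":5,"wx":0.1,"wy":0.1,"wz":0.1,"grip":1},
    {"tx":2.5,"ty":-0.2,"tz":15,"wx":0.1,"wy":0.1,"wz":0.1,"grip":1},
    {"tx":2.5,"ty":-0.2,"tz":29,"wx":0.1,"wy":0.1,"wz":0.1,"grip":1},
    {"tx":2.5,"ty":-0.2,"tz":43,"wx":0.1,"wy":0.1,"wz":0.1,"grip":1},
    {"tx":2.5,"ty":-0.2,"tz":56,"wx":0.1,"wy":0.1,"wz":0.1,"grip":1},
    {"tx":2.5,"ty":-0.2,"tz":66,"wx":0.1,"wy":0.1,"wz":0.1,"grip":1},
    {"tx":2.5,"ty":-0.2,"tz":73,"wx":0.1,"wy":0.1,"wz":0.1,"grip":1},
    {"tx":2.5,"ty":-0.2,"tz":77,"wx":0.1,"wy":0.1,"wz":0.1,"grip":1},
    {"tx":2.5,"ty":-0.2,"tz":77,"wx":0.1,"wy":0.1,"wz":0.1,"grip":1},
    {"tx":2.5,"ty":-0.2,"tz":77,"wx":0.1,"wy":0.1,"wz":0.1,"grip":1},
  ],
)

```text
time: 26.13
tool_pos: [0.6122, -0.1915, 0.0298]
eef_rot: [-0.0, 0.774, -0.633, -0.0]
contact_force: [-0.2, 0.2, 0.4]
gripper_width: 0.0883
```

```bash
python3 go.py 612 -191.8 25.5 -78.5;python3 look.py l12 side 220 130 300 200 top 345 110 405 190
```

```text
t 26.1333 p [ 612.2 -191.5   29.8] yaw -78.49 tilt [0.0002 0.0004] F [-0.2  0.2  0.4] w 88.3
shift [0.3 0.3 4.3] rot [-0.02  0.02  0.01]
side 220 130 k 8
top 345 110 k 7
```

View pics/l12_side_220.png

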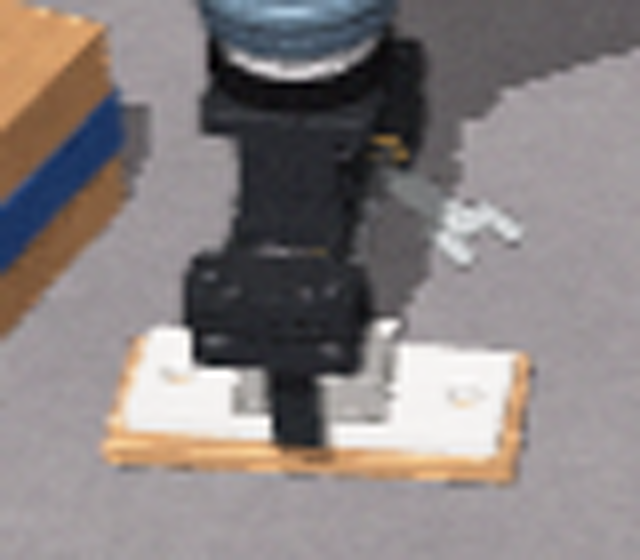

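View pics/l12_top_345.png

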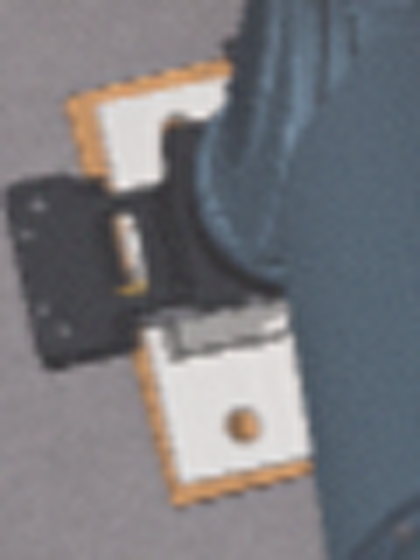

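>>> carry_out(
  series=[
    {"tx":0.3,"ty":0.3,"tz":2,"wx":0,"wy":0,"wz":0,"grip":0.6},
    {"tx":0.3,"ty":0.3,"tz":4,"wx":0,"wy":0,"wz":0,"grip":0.3},
    {"tx":0.3,"ty":0.3,"tz":4,"wx":0,"wy":0,"wz":0,"grip":0.1},
    {"tx":0.3,"ty":0.3,"tz":4,"wx":0,"wy":0,"wz":0,"grip":0},
    {"tx":0.3,"ty":0.3,"tz":4,"wx":0,"wy":0,"wz":0,"grip":-0.2},
    {"tx":0.3,"ty":0.3,"tz":4,"wx":0,"wy":0,"wz":0,"grip":-1},
    {"tx":0.3,"ty":0.3,"tz":4,"wx":0,"wy":0,"wz":0,"grip":-1},
    {"tx":0.3,"ty":0.3,"tz":4,"wx":0,"wy":0,"wz":0,"grip":-1},
    {"tx":0.3,"ty":0.3,"tz":4,"wx":0,"wy":0,"wz":0,"grip":-1},
    {"tx":0.3,"ty":0.3,"tz":4,"wx":0,"wy":0,"wz":0,"grip":-1},
  ],
  grip_force=45,
)

```text
time: 27.07
tool_pos: [0.6124, -0.1918, 0.0265]
eef_rot: [-0.0, 0.774, -0.633, 0.0]
contact_force: [-0.5, -0.6, -0.0]
gripper_width: 0.0433
```

```bash
python3 go.py 612 -191.8 25.5 -78.5
```

```text
t 27.0667 p [ 612.4 -191.8   26.5] yaw -78.49 tilt [0.0012 0.0003] F [-0.5 -0.6 -0. ] w 43.3
shift [-0.1  0.3  1. ] rot [-0.07  0.    0.01]
```

>>> carry_out(
  series=[
    {"tx":0,"ty":0,"tz":-2,"wx":0,"wy":0,"wz":0,"grip":-1},
    {"tx":0,"ty":0,"tz":-6,"wx":0,"wy":0,"wz":0,"grip":-1},
    {"tx":0,"ty":0,"tz":-15,"wx":0,"wy":0,"wz":0,"grip":-1},
    {"tx":0,"ty":0,"tz":-30,"wx":0,"wy":0,"wz":0,"grip":-1},
    {"tx":0,"ty":0,"tz":-50,"wx":0,"wy":0,"wz":0,"grip":-1},
    {"tx":0,"ty":0,"tz":-72,"wx":0,"wy":0,"wz":0,"grip":-1},
    {"tx":0,"ty":0,"tz":-92,"wx":0,"wy":0,"wz":0,"grip":-1},
    {"tx":0,"ty":0,"tz":-108,"wx":0,"wy":0,"wz":0,"grip":-1},
    {"tx":0,"ty":0,"tz":-118,"wx":0,"wy":0,"wz":0,"grip":-1},
    {"tx":0,"ty":0,"tz":-120,"wx":0,"wy":0,"wz":0,"grip":-1},
  ],
)

```text
time: 27.9
tool_pos: [0.6136, -0.1924, 0.1496]
eef_rot: [-0.001, 0.774, -0.633, 0.002]
contact_force: [0.6, -0.9, -4.3]
gripper_width: 0.0436
```

```bash
python3 go.py 571.2 190 130 -78.5;python3 look.py l13 side 200 110 310 200
```

```text
t 27.9 p [ 613.6 -192.4  149.6] yaw -78.51 tilt [ 0.0054 -0.001 ] F [ 0.6 -0.9 -4.3] w 43.6
shift [-383.2  -34.5   19. ] rot [-0.29 -0.12 -0.01]
side 200 110 k 6
```

View pics/l13_side_200.png

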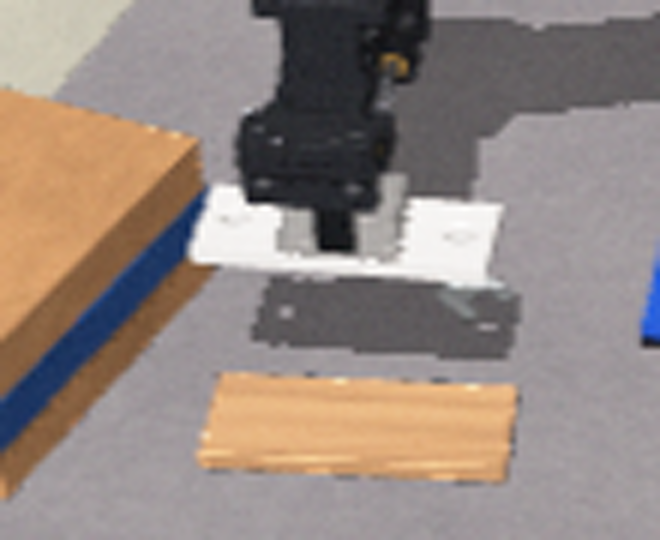

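>>> carry_out(
  series=[
    {"tx":-8,"ty":-1,"tz":0,"wx":-0.2,"wy":0,"wz":0,"grip":-1},
    {"tx":-26,"ty":-2,"tz":0,"wx":-0.2,"wy":0,"wz":0,"grip":-1},
    {"tx":-52,"ty":-5,"tz":0,"wx":-0.2,"wy":0,"wz":0,"grip":-1},
    {"tx":-80,"ty":-7,"tz":0,"wx":-0.2,"wy":0,"wz":0,"grip":-1},
    {"tx":-108,"ty":-10,"tz":0,"wx":-0.2,"wy":0,"wz":0,"grip":-1},
    {"tx":-136,"ty":-12,"tz":0,"wx":-0.2,"wy":0,"wz":0,"grip":-1},
    {"tx":-164,"ty":-15,"tz":0,"wx":-0.2,"wy":0,"wz":0,"grip":-1},
    {"tx":-192,"ty":-17,"tz":0,"wx":-0.2,"wy":0,"wz":0,"grip":-1},
    {"tx":-220,"ty":-20,"tz":0,"wx":-0.2,"wy":0,"wz":0,"grip":-1},
    {"tx":-248,"ty":-22,"tz":0,"wx":-0.2,"wy":0,"wz":0,"grip":-1},
  ],
)

```text
time: 28.78
tool_pos: [0.5838, 0.0572, 0.147]
eef_rot: [0.001, 0.775, -0.632, -0.0]
contact_force: [0.8, 0.4, -4.2]
gripper_width: 0.0434
```

```bash
python3 go.py 571.2 190 120 -78.5
```

```text
t 28.7833 p [583.8  57.2 147. ] yaw -78.47 tilt [-0.0018 -0.0013] F [ 0.8  0.4 -4.2] w 43.4
shift [-132.6  -14.2   26.8] rot [ 0.12 -0.05  0.03]
```

>>> carry_out(
  series=[
    {"tx":-24,"ty":-3,"tz":0,"wx":0.1,"wy":0,"wz":0,"grip":-1},
    {"tx":-48,"ty":-5,"tz":3,"wx":0.1,"wy":0,"wz":0,"grip":-1},
    {"tx":-72,"ty":-8,"tz":7,"wx":0.1,"wy":0,"wz":0,"grip":-1},
    {"tx":-94,"ty":-10,"tz":12,"wx":0.1,"wy":0,"wz":0,"grip":-1},
    {"tx":-112,"ty":-12,"tz":18,"wx":0.1,"wy":0,"wz":0,"grip":-1},
    {"tx":-124,"ty":-13.5,"tz":22,"wx":0.1,"wy":0,"wz":0,"grip":-1},
    {"tx":-130,"ty":-14,"tz":25,"wx":0.1,"wy":0,"wz":0,"grip":-1},
    {"tx":-132.6,"ty":-14.2,"tz":26.8,"wx":0.1,"wy":0,"wz":0,"grip":-1},
    {"tx":-132.6,"ty":-14.2,"tz":26.8,"wx":0.1,"wy":0,"wz":0,"grip":-1},
    {"tx":-132.6,"ty":-14.2,"tz":26.8,"wx":0.1,"wy":0,"wz":0,"grip":-1},
  ],
)

```text
time: 29.62
tool_pos: [0.5714, 0.1885, 0.1199]
eef_rot: [0.001, 0.774, -0.633, 0.0]
contact_force: [-0.3, 0.3, -3.3]
gripper_width: 0.0437
```

```bash
python3 go.py 571.2 190 72 -78.5; python3 look.py l14 side 170 200 280 280 top 200 110 290 210
```

```text
t 29.6167 p [571.4 188.5 119.9] yaw -78.56 tilt [-0.0004 -0.002 ] F [-0.3  0.3 -3.3] w 43.7
shift [-1.6 -0.2 47.9] rot [ 0.05 -0.11 -0.06]
side 170 200 k 7
top 200 110 k 6
```

View pics/l14_side_170.png

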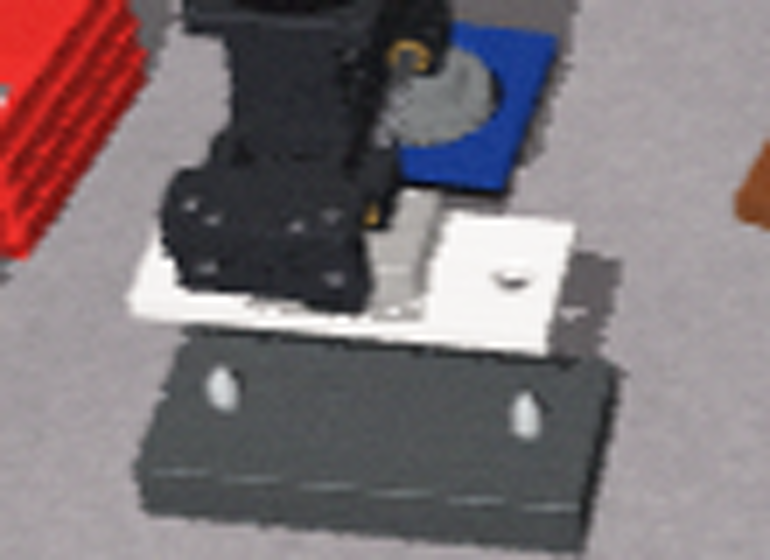

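View pics/l14_top_200.png

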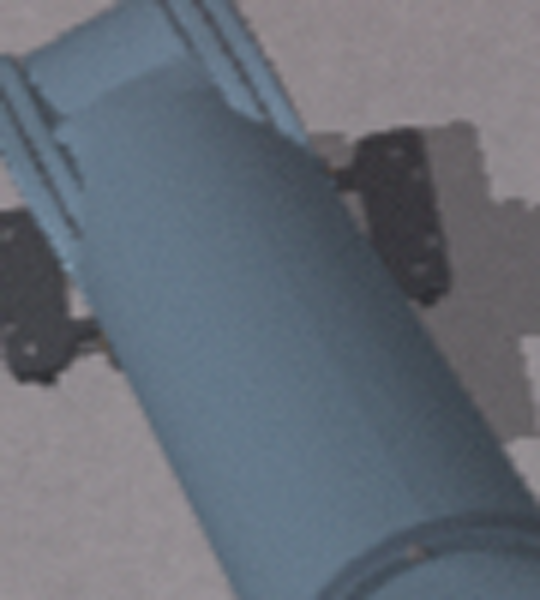

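Run:
```python
from h import *
S=lambda p:(np.array(p)+.5)/7-.5+(170,200)
print("hole",onz("side",S((513,279)),.1154)*1000)
print("pinB tip",onz("side",S((525,396)),.047)*1000,"base",onz("side",S((526,437)),.030)*1000)
print("pinA tip",onz("side",S((219,369)),.047)*1000)
a=np.radians(11.5);print("hole pred",571.4-62*np.cos(a),188.5-62*np.sin(a))
# plate right corners (low-x end) on top face, z
for q in((577,224),(548,352)): print(onz("side",S(q),.1154)*1000)
```

```text
hole [509.77460497 177.23477062 115.4       ]
pinB tip [510.84460475 176.31423576  47.        ] base [509.09306663 182.78207731  30.        ]
pinA tip [632.79487594 201.65676993  47.        ]
hole pred 510.64466831350853 176.13918806613378
[497.69655321 142.31364991 115.4       ]
[482.76103981 207.69588462 115.4       ]
```

>>> carry_out(
  series=[
    {"tx":-0.5,"ty":-0.3,"tz":4,"wx":0,"wy":-0.1,"wz":0,"grip":-1},
    {"tx":-0.5,"ty":-0.3,"tz":12,"wx":0,"wy":-0.1,"wz":0,"grip":-1},
    {"tx":-0.5,"ty":-0.3,"tz":22,"wx":0,"wy":-0.1,"wz":0,"grip":-1},
    {"tx":-0.5,"ty":-0.3,"tz":32,"wx":0,"wy":-0.1,"wz":0,"grip":-1},
    {"tx":-0.5,"ty":-0.3,"tz":41,"wx":0,"wy":-0.1,"wz":0,"grip":-1},
    {"tx":-0.5,"ty":-0.3,"tz":48,"wx":0,"wy":-0.1,"wz":0,"grip":-1},
    {"tx":-0.5,"ty":-0.3,"tz":52,"wx":0,"wy":-0.1,"wz":0,"grip":-1},
    {"tx":-0.5,"ty":-0.3,"tz":53,"wx":0,"wy":-0.1,"wz":0,"grip":-1},
    {"tx":-0.5,"ty":-0.3,"tz":53,"wx":0,"wy":-0.1,"wz":0,"grip":-1},
    {"tx":-0.5,"ty":-0.3,"tz":53,"wx":0,"wy":-0.1,"wz":0,"grip":-1},
  ],
)

```text
time: 30.55
tool_pos: [0.5722, 0.1891, 0.0675]
eef_rot: [-0.0, 0.774, -0.633, 0.0]
contact_force: [0.7, 0.0, -5.1]
gripper_width: 0.043
```

```bash
python3 go.py 571.6 189 60 -78.5; python3 look.py l15 side 170 200 280 280 top 200 110 290 210
```

```text
t 30.55 p [572.2 189.1  67.5] yaw -78.58 tilt [0.0005 0.0003] F [ 0.7  0.  -5.1] w 43.0
shift [-0.1  0.6  7.5] rot [-0.03  0.01 -0.08]
side 170 200 k 7
top 200 110 k 6
```

View pics/l15_side_170.png

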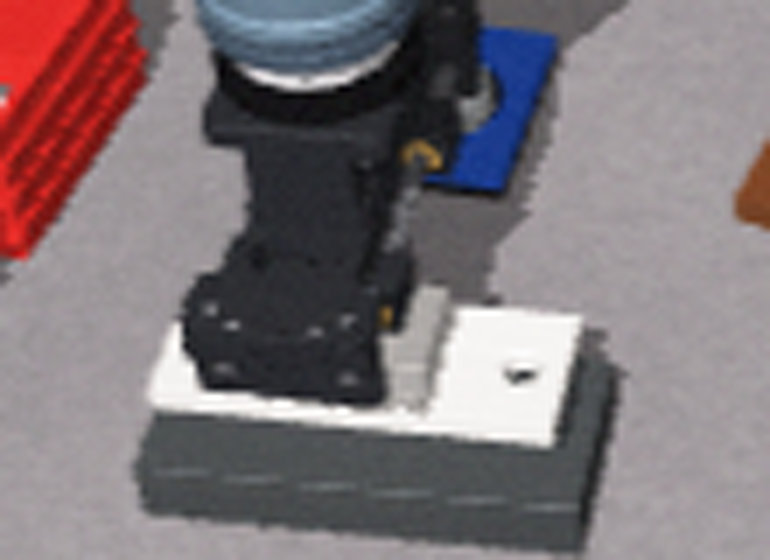

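Run:
```python
from h import *
S=lambda p:(np.array(p)+.5)/7-.5+(170,200)
print("hole",onz("side",S((520,374)),.063)*1000)
```

```text
hole [510.5150818  179.01391358  63.        ]
```

>>> carry_out(
  series=[
    {"tx":0.2,"ty":0.3,"tz":2,"wx":0,"wy":0,"wz":0,"grip":-1},
    {"tx":0.2,"ty":0.3,"tz":4,"wx":0,"wy":0,"wz":0,"grip":-1},
    {"tx":0.2,"ty":0.3,"tz":6,"wx":0,"wy":0,"wz":0,"grip":-1},
    {"tx":0.2,"ty":0.3,"tz":8,"wx":0,"wy":0,"wz":0,"grip":-1},
    {"tx":0.2,"ty":0.3,"tz":9,"wx":0,"wy":0,"wz":0,"grip":-1},
    {"tx":0.2,"ty":0.3,"tz":9,"wx":0,"wy":0,"wz":0,"grip":-1},
  ],
)

```text
time: 31.15
tool_pos: [0.5718, 0.1887, 0.0584]
eef_rot: [-0.0, 0.774, -0.633, 0.0]
contact_force: [-0.5, -0.4, -4.6]
gripper_width: 0.0434
```

```bash
python3 go.py 571.6 189 54 -78.5; python3 look.py l16 side 170 200 280 280
```

```text
t 31.15 p [571.8 188.7  58.4] yaw -78.58 tilt [0.0003 0.0002] F [-0.5 -0.4 -4.6] w 43.4
shift [-0.3  0.2  4.4] rot [-0.02  0.01 -0.08]
side 170 200 k 7
```

View pics/l16_side_170.png

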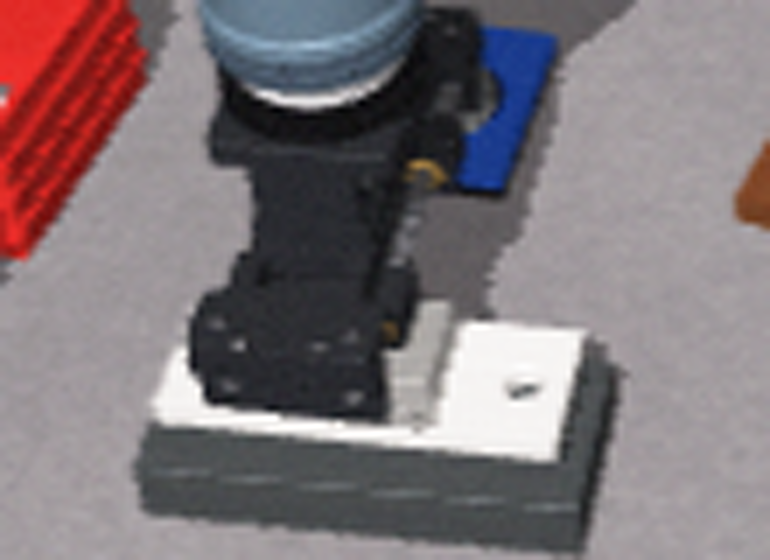

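Underside at ~44 mm, below the pin tips, no contact force: the pins have entered (light tip visible in the hole at crop ~(521,388)). Continue gently.

>>> carry_out(
  series=[
    {"tx":0,"ty":0,"tz":1.5,"wx":0,"wy":0,"wz":0,"grip":-1},
    {"tx":0,"ty":0,"tz":3,"wx":0,"wy":0,"wz":0,"grip":-1},
    {"tx":0,"ty":0,"tz":4.5,"wx":0,"wy":0,"wz":0,"grip":-1},
    {"tx":0,"ty":0,"tz":6,"wx":0,"wy":0,"wz":0,"grip":-1},
    {"tx":0,"ty":0,"tz":6,"wx":0,"wy":0,"wz":0,"grip":-1},
  ],
)

```text
time: 31.62
tool_pos: [0.5718, 0.1894, 0.0523]
eef_rot: [-0.001, 0.774, -0.633, -0.0]
contact_force: [0.4, 1.8, -4.3]
gripper_width: 0.0437
```

```bash
python3 go.py 571.6 189 44.5 -78.5; python3 -c "
from h import *
print(get_obs()['wrist_torque'])"
```

```text
t 31.6167 p [571.8 189.4  52.3] yaw -78.54 tilt [0.0004 0.0009] F [ 0.4  1.8 -4.3] w 43.7
shift [0.4 0.2 7.8] rot [-0.04  0.05 -0.04]
[0.44419814 0.00589476 0.05917769]
```

>>> carry_out(
  series=[
    {"tx":-0.5,"ty":0,"tz":1,"wx":0,"wy":0,"wz":0,"grip":-1},
    {"tx":-0.7,"ty":0,"tz":2,"wx":0,"wy":0,"wz":0,"grip":-1},
    {"tx":-0.7,"ty":0,"tz":3,"wx":0,"wy":0,"wz":0,"grip":-1},
    {"tx":-0.7,"ty":0,"tz":4,"wx":0,"wy":0,"wz":0,"grip":-1},
    {"tx":-0.7,"ty":0,"tz":4,"wx":0,"wy":0,"wz":0,"grip":-1},
  ],
)

```text
time: 32.03
tool_pos: [0.5715, 0.1898, 0.048]
eef_rot: [-0.0, 0.774, -0.633, -0.0]
contact_force: [0.0, 0.3, -5.3]
gripper_width: 0.0439
```

```bash
python3 go.py 571.6 189 44.5 -78.5; python3 -c "
from h import *
print(get_obs()['wrist_torque'])"
```

```text
t 32.0333 p [571.5 189.8  48. ] yaw -78.56 tilt [0.0001 0.0005] F [ 0.   0.3 -5.3] w 43.9
shift [0.8 0.1 3.5] rot [-0.01  0.03 -0.06]
[ 0.00442263  0.01022593 -0.0383992 ]
```

>>> carry_out(
  series=[
    {"tx":0,"ty":0,"tz":1,"wx":0,"wy":0,"wz":0,"grip":-1},
    {"tx":0,"ty":0,"tz":2,"wx":0,"wy":0,"wz":0,"grip":-1},
    {"tx":0,"ty":0,"tz":3,"wx":0,"wy":0,"wz":0,"grip":-1},
    {"tx":0,"ty":0,"tz":3.7,"wx":0,"wy":0,"wz":0,"grip":-1},
    {"tx":0,"ty":0,"tz":4,"wx":0,"wy":0,"wz":0,"grip":-1},
    {"tx":0,"ty":0,"tz":4,"wx":0,"wy":0,"wz":0,"grip":-1},
  ],
)

```text
time: 32.53
tool_pos: [0.5715, 0.1898, 0.0444]
eef_rot: [-0.0, 0.774, -0.633, -0.0]
contact_force: [-1.7, -0.6, 2.8]
gripper_width: 0.0438
```

```bash
python3 go.py 571.6 189 44.5 -78.5; python3 look.py l17 side 170 200 280 280
```

```text
t 32.5333 p [571.5 189.8  44.4] yaw -78.56 tilt [0.     0.0004] F [-1.7 -0.6  2.8] w 43.8
shift [ 0.8  0.  -0.1] rot [-0.01  0.02 -0.06]
side 170 200 k 7
```

View pics/l17_side_170.png

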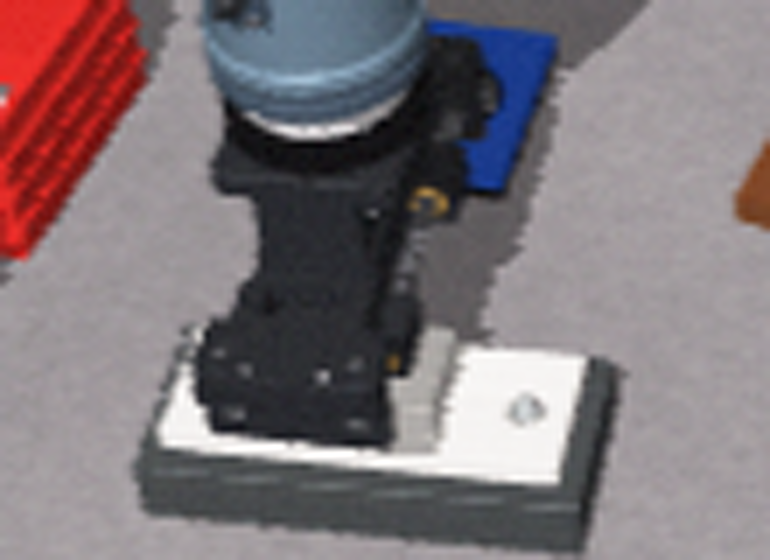

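Seated at the expected height (44.4 mm), force turned to +2.8 N, pin visible through the hole at crop (527,410). Release and rise.

>>> carry_out(
  series=[
    {"tx":0,"ty":0,"tz":0,"wx":0,"wy":0,"wz":0,"grip":0.1},
    {"tx":0,"ty":0,"tz":0,"wx":0,"wy":0,"wz":0,"grip":0.3},
    {"tx":0,"ty":0,"tz":0,"wx":0,"wy":0,"wz":0,"grip":0.6},
    {"tx":0,"ty":0,"tz":0,"wx":0,"wy":0,"wz":0,"grip":0.6},
    {"tx":0,"ty":0,"tz":-5,"wx":0,"wy":0,"wz":0,"grip":0.6},
    {"tx":0,"ty":0,"tz":-18,"wx":0,"wy":0,"wz":0,"grip":0.6},
    {"tx":0,"ty":0,"tz":-40,"wx":0,"wy":0,"wz":0,"grip":0.6},
    {"tx":0,"ty":0,"tz":-70,"wx":0,"wy":0,"wz":0,"grip":0.6},
    {"tx":0,"ty":0,"tz":-100,"wx":0,"wy":0,"wz":0,"grip":0.6},
    {"tx":0,"ty":0,"tz":-125,"wx":0,"wy":0,"wz":0,"grip":0.6},
  ],
)

```text
time: 33.42
tool_pos: [0.5721, 0.1899, 0.1727]
eef_rot: [-0.001, 0.774, -0.633, 0.0]
contact_force: [0.3, 0.3, 0.4]
gripper_width: 0.0706
```

>>> carry_out(
  series=[
    {"tx":10,"ty":0,"tz":-20,"wx":0,"wy":0,"wz":0,"grip":0.6},
    {"tx":30,"ty":5,"tz":-35,"wx":0,"wy":0,"wz":0,"grip":0.6},
    {"tx":60,"ty":15,"tz":-40,"wx":0,"wy":0,"wz":0,"grip":0.6},
    {"tx":90,"ty":30,"tz":-40,"wx":0,"wy":0,"wz":0,"grip":0.6},
    {"tx":120,"ty":45,"tz":-40,"wx":0,"wy":0,"wz":0,"grip":0.6},
    {"tx":150,"ty":60,"tz":-40,"wx":0,"wy":0,"wz":0,"grip":0.6},
    {"tx":180,"ty":70,"tz":-40,"wx":0,"wy":0,"wz":0,"grip":0.6},
    {"tx":205,"ty":76,"tz":-40,"wx":0,"wy":0,"wz":0,"grip":0.6},
    {"tx":220,"ty":80,"tz":-40,"wx":0,"wy":0,"wz":0,"grip":0.6},
    {"tx":220,"ty":80,"tz":-40,"wx":0,"wy":0,"wz":0,"grip":0.6},
  ],
)

```text
time: 34.25
tool_pos: [0.5369, -0.0463, 0.2135]
eef_rot: [-0.001, 0.772, -0.636, 0.002]
contact_force: [-0.9, 0.3, 0.2]
gripper_width: 0.0707
```

```bash
python3 go.py; python3 look.py l18 side 170 200 280 280 side 0 0 560 420 top 150 110 290 230
```

```text
t 34.25 p [536.9 -46.3 213.5] yaw -78.92 tilt [ 0.0033 -0.0009] F [-0.9  0.3  0.2] w 70.7
side 170 200 k 7
side 0 0 k 1
top 150 110 k 5
```

View pics/l18_side_170.png

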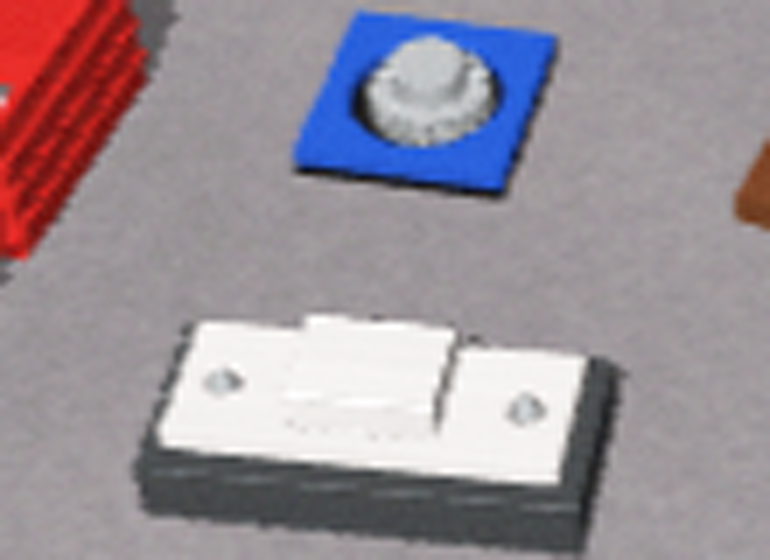

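View pics/l18_top_150.png

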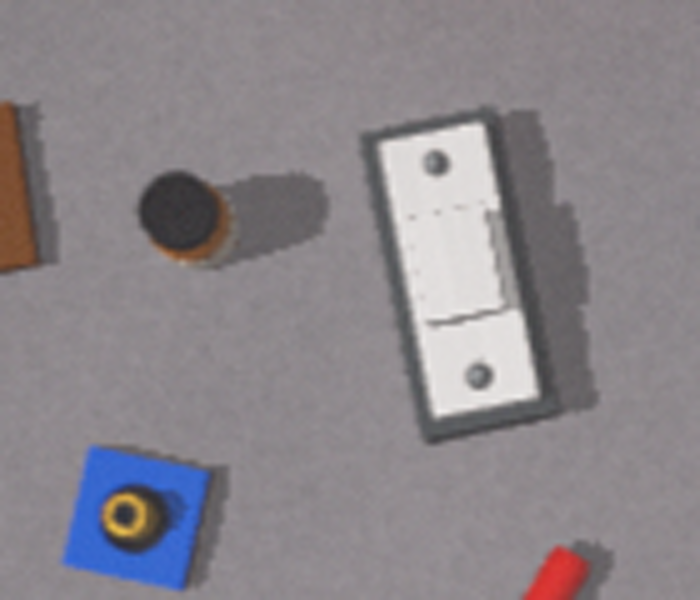

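View pics/l18_side.png

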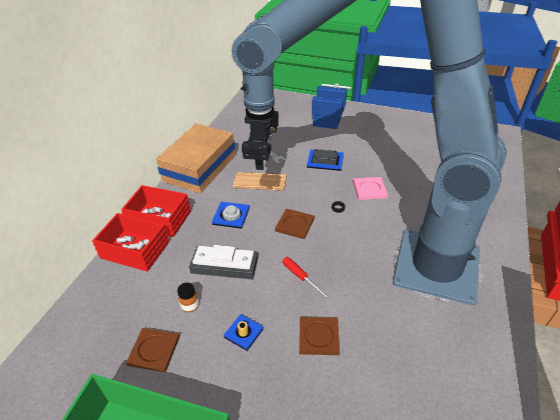

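View pics/l18_top.png

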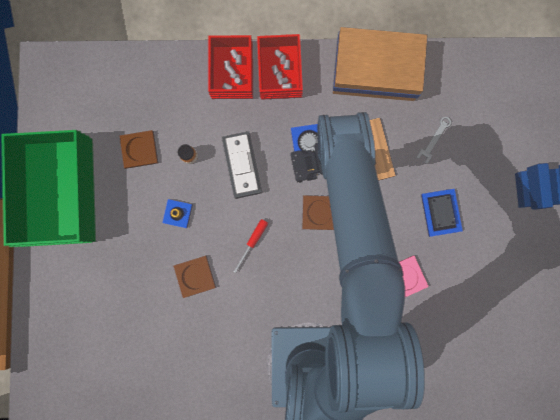

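```bash
python3 -c "
import cv2
from h import crop
t=cv2.imread('pics/l18_top.png');crop(t,415,180,470,245,9,'pics/f1.png')"
```

```text
(no output)
```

View pics/f1.png

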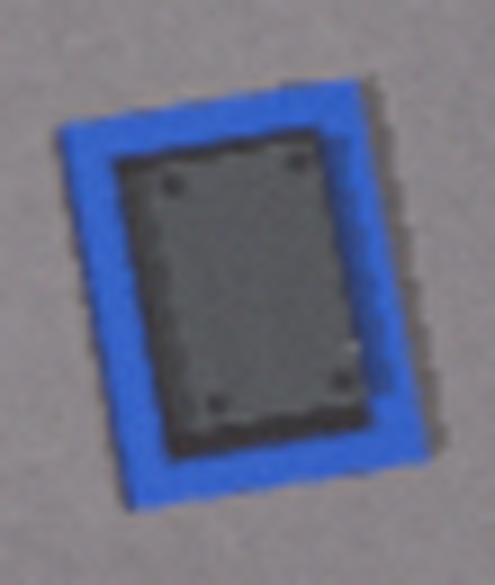

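```bash
python3 -c "
from plant import *
print(close_job())"
```

```text
the job is handed in; nothing more can be done
None
```

I took the stack apart from the top down and handed the job in at about 34 s of the 141 s allowed. The bush, gear (hub up) and bearing block are each in their blue tray. The cover plate is on the fixture, boss up.

- **Trays:** The last pictures show all three parts upright inside their recesses and aligned. The gear and block each showed the force change of touching the recess floor. The bush gave only a faint signal (about −1.2 to +1.2 N, close to the noise), so I relied on its height and the pictures.
- **Cover plate:** Both dowel pins show through the holes. The plate seated at its expected height (fingertips at 44.4 mm) with about 3 N of contact.
- **Forces and surroundings:** Forces read at the end of each move stayed around 6 N or less. In the final pictures the jar and the look-alike trays are where they started. The gripper was open and clear of everything at hand-in.
- **Disagreements:** The two cameras differed by about 2–4 mm, so I averaged them. The plate hole and pin estimates differed by up to 3 mm, within what the tapered pins can guide. While the plate was being lowered there was a brief 1.8 N side force, so I shifted about 0.7 mm and it cleared.

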